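# One stroke of the cork block feeder

## Task

Feed one cork block: take the flywheel of the hand-cranked feeder by its upright knob and turn it exactly one full revolution, counter-clockwise seen from above, so that the ram pushes the lower block out onto the delivery tray and comes all the way home. Stop with the knob back at the pointer where it began, and let go.

Things in the scene. Friction and masses are not known exactly. Their poses are not given: they have to be found in the camera images.
- wheel_hub (a point): Centre of the feeder's flywheel, on its vertical axis, level with its rim: a flat dark steel disc 150 mm across, 14 thick, top 71 mm above the worktop (hub cap 80). The feeder is fixed; its bed is 302 x 124 mm. Site axes: x along the guide to the magazine (99 to 159 mm out, 80 high with its blocks) and the tray with a low end lip; z up. The turntable without a knob is no part of it.
- crank_knob (a point): Top centre of the crank knob, an upright black round handle 22 mm across, 72 to 114 mm above the worktop, 55 mm from the wheel's axis. It spins freely on its pin, so a gripper may keep one orientation while carrying it round. It starts on the hub's -y side, in line with a thin brass pointer that stands 86 mm from the axis, 66 mm high. The point turns with the wheel.
- flywheel (a joint): Angle of the flywheel, rad, positive counter-clockwise seen from above: 0 at the start with the knob at the pointer, 6.283 after one revolution; a stop bars turning back past -0.1. Light friction (1 to 4 N at the knob); it stays where it is left. An eccentric beneath moves the ram out 56 mm in the first half turn and back in the second.
- lower_block: The lower of two like brown cork blocks stacked in the feeder's magazine, 45 mm along the guide, 60 across, 35 high; origin at the centre of its underside, 10 mm above the worktop and 128 mm from the wheel's axis along the hub's x. One stroke pushes it to about 184 mm, out on the tray; the upper block drops into its place as the ram returns.
Mind the look-alikes: they are no part of the job. What is shaped like the lower_block but blue or turquoise is not meant.

How it is judged:
By the outcome, as a careful person would: the job done as asked, in the order asked, and still so for the second after the job is handed in, with the robot touching nothing.
It also fails if it takes over 48 s, if anything falls off the work surface, if the arm or the gripper's body presses on something with over 40 N, if the wrist force passes 120 N, or if a joint passes its speed limit or range.

## Robot

A 6-joint arm with a two-finger parallel gripper is mounted at the origin on a cart in front of the work surface, level with it; the furniture and walls round the work are solid. World frame = base frame: x ahead of the robot, y to its left, z up, the work surface at z = 0. Lengths are in m, angles in rad, forces in N, time in s.
With the tool pointing down it reaches from about 0.25 to 0.775 m from the base axis. Payload 4 kg.
Tool frame: the origin (TCP) lies at the very end of the fingers, on their centre line; the grasp point (between the pads) lies 19 mm behind it; z points along the fingers, x is the direction in which the jaws open and shut, and the axes are right-handed (so a half turn about z gives the same grasp; the last joint's range is limited). The gripper opens to 94 mm and grips with 3 to 60 N. Pads are 16 mm wide; open, the fingers measure 119 mm over their backs; the gripper's body (75 mm by 177 mm) begins 78 mm behind the grasp point.
Start: joints at [1.058, 0.087, 1.371, -0, 1.684, -0.103], TCP at [0.219, 0.504, 0.206] pointing down, gripper open.
Joint ranges: [-3.1, 3.1], [-0.76, 2.03], [0.27, 2.55], [-1.08, 4.22], [0.17, 2.65], [-2.57, 2.57]. Speed limits (rad/s): [2.79, 2.79, 3.14, 3.14, 3.14, 3.14].

## Interface

Orientations are given as [roll, pitch, yaw] about the fixed x, y, z axes, in that order (R = Rz(yaw) Ry(pitch) Rx(roll)).
In Python, from bench import robot, cams, ticket gives the robot as it stands.
- The arm moves only by the tool jog_arm, never from a script. Its argument "series" is a list of rows, each an object of numbers: "x", "y", "z": the shift along the tool's x, y, z in m; "rx", "ry", "rz": the turn, a rotation vector about the tool's x, y, z in degrees. A call has 1 to 12 rows; each row shifts and turns the pose as measured when the row begins, along the tool's axes as they then stand; what a row does not reach is not made up. A row lasts 1/12 s, in which the tool goes at most 41.7 mm and 7.16 degrees, less where a joint would pass 70% of its speed; a pose out of reach is approached as far as the arm can. A call with a gripper value outside its range is refused whole. "claw" is the opening, from 0 (shut) to 1 (fully open), set as the call begins (left out, the last holds). The fingers move at their own pace and stop on an object; the grip force is fixed at half the most. Time passes only in rows, so rows that do not move let the fingers close. It gives the time, the measured TCP pose, the force and the opening at its end, in the units of the state.
- robot.get_obs(): the state, without advancing time (a new reading comes with each control period).
- cams.snapshot(name): name is "side" or "top" or "wrist"; returns a dict with "img" (400x640x3 uint8, red, green, blue), "mtx" (3x3 intrinsics, pixels), "origin" and "attitude" of the camera in the world. Camera axes: x right, y down, z forward; pixel columns grow to the right and rows downward; lengths in m; the calibration is good to about 2 mm. A picture is of the moment at which its call begins. There is no depth.
- ticket.close_job(): hands the job in, once; it reports no verdict.
Trained networks look in a picture, given as the dict that the camera call returned (one of the last four; its "shot" number tells which), for a name from the list of things; names that differ only in an ending like _2 or _b are one class to them, and where a whole thing is asked for, a point or a joint stands for the part that bears it (a point fixed in the world has none). Each returns a list of dicts, best first, with "p" (0 to 1); they miss things now and then, are a little off and sometimes report something else, mostly with a low value. They report only what shows in the picture. A call takes as long as a camera call. They do not tell look-alikes from the thing itself.
- cams.look_for(thing, picture): "bbox" ([left, top, width, height] in pixels, round what is visible of it).
The state is a dict: "time": time; "joint_positions": joint angles; "qvel": joint speeds; "joint_torque": joint torques, N m; "tool_pos": TCP position; "ee_rot": TCP orientation; "wrist_force": force on the tool from outside, world axes, zero at the start; "wrist_torque": the same for the moment, N m; "width": finger opening in m.
Only numpy, scipy, OpenCV 4.12 (cv2) and the standard library are available. Lean on these libraries where they do the work, as an engineer would, in place of code of your own. Each camera call takes 0.05 s, during which the arm holds its last target.

## Working session

There is one attempt and no reset: what is moved stays moved. The work goes in short steps, Python scripts to look and compute and a tool call to move; the robot and the scene stay as the last step left them, time stands still between calls to the robot, and variables do not carry over. Pictures are saved under pics/ and viewed, and the job is handed in when it is done.

Besides the shell and the picture viewer there is one more tool, called after "Emit:" by a JSON object that holds its "api" and its "payload". jog_arm: Moves the arm, as the interface text tells. Its arguments: {"type":"object","properties":{"series":{"type":"array","items":{"type":"object","properties":{"x":{"type":"number"},"y":{"type":"number"},"z":{"type":"number"},"rx":{"type":"number"},"ry":{"type":"number"},"rz":{"type":"number"}}}},"claw":{"type":"number"}},"required":["series"]}

```bash
mkdir -p pics; python3 - <<'E'
from bench import robot,cams
import cv2,numpy as np
o=robot.get_obs()
print({k:np.round(v,3) for k,v in o.items()})
for n in ['side','top']:
    s=cams.snapshot(n)
    cv2.imwrite(f'pics/{n}0.png',s['img'][:,:,::-1])
    print(n,s['mtx'],s['origin'],s['attitude'],s['shot'])
    for t in ['wheel_hub','crank_knob','flywheel','lower_block']:
        try: print(t,cams.look_for(t,s))
        except Exception as e: print(t,e)
E
```

```text
{'time': np.float64(0.0), 'joint_positions': array([ 1.058,  0.088,  1.372,  0.   ,  1.684, -0.103]), 'qvel': array([ 0.   ,  0.001, -0.   , -0.002, -0.002,  0.001]), 'joint_torque': array([ 0.0000e+00, -3.4018e+01, -3.0243e+01,  7.2000e-02,  3.3000e-02,
       -0.0000e+00]), 'tool_pos': array([0.219, 0.504, 0.204]), 'ee_rot': array([-3.141e+00,  2.000e-03,  1.161e+00]), 'wrist_force': array([ 0.289,  1.774, -0.85 ]), 'wrist_torque': array([ 0.014,  0.01 , -0.012]), 'width': np.float64(0.094)}
side [[419.87275772   0.         322.35041791]
 [  0.         419.87275772 205.87649424]
 [  0.           0.           1.        ]] [ 0.04994744 -1.22259734  0.45960162] [-1.96494971 -0.01766239 -0.54127164] 1
wheel_hub [{'bbox': [259.7, 175.4, 83.4, 86.3], 'p': 0.57}]
crank_knob [{'bbox': [256.2, 181.4, 64.4, 30.4], 'p': 0.72}]
flywheel [{'bbox': [258.9, 178.9, 61.4, 35.1], 'p': 0.75}]
lower_block [{'bbox': [323.4, 267.4, 39.5, 33.6], 'p': 0.94}, {'bbox': [348.1, 247.8, 37.8, 28.8], 'p': 0.88}]
top [[383.32565954   0.         317.73097149]
 [  0.         383.32565954 201.90223321]
 [  0.           0.           1.        ]] [ 0.40677292 -0.42876615  0.92218886] [-3.00750637  0.00692379 -1.59847334] 2
wheel_hub [{'bbox': [232.0, 182.2, 134.3, 73.0], 'p': 0.56}, {'bbox': [233.8, 180.4, 65.2, 63.3], 'p': 0.43}]
crank_knob [{'bbox': [228.5, 180.1, 73.2, 64.9], 'p': 0.59}]
flywheel [{'bbox': [232.5, 178.9, 67.5, 66.4], 'p': 0.96}]
lower_block [{'bbox': [385.3, 184.3, 26.5, 27.0], 'p': 0.97}, {'bbox': [407.2, 226.2, 29.6, 28.7], 'p': 0.68}, {'bbox': [235.4, 180.3, 65.6, 63.5], 'p': 0.54}]
```

View pics/side0.png

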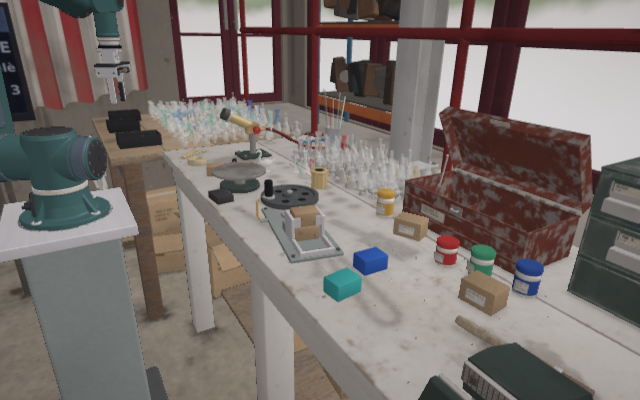

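View pics/top0.png

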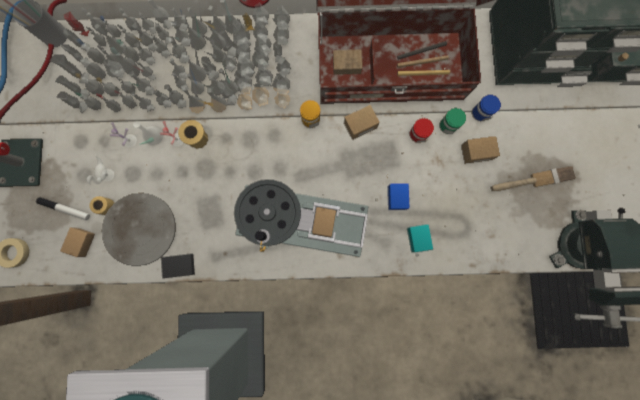

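```bash
python3 - <<'E'
import cv2
a=cv2.imread('pics/top0.png')[140:290,215:455]
cv2.imwrite('pics/topcrop.png',cv2.resize(a,None,fx=3.3,fy=3.3,interpolation=cv2.INTER_CUBIC))
E
```

```text
(no output)
```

View pics/topcrop.png

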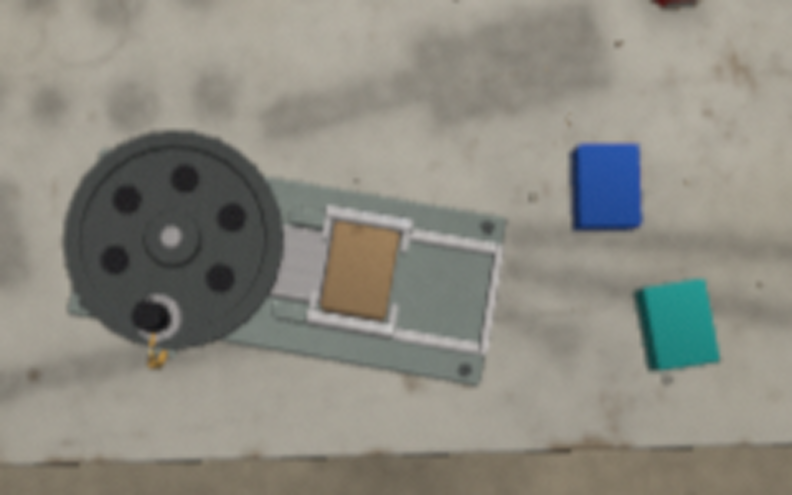

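```bash
cat > h.py <<'E'
import numpy as np,cv2
from scipy.spatial.transform import Rotation as R
def ray(s,uv,z):
    d=R.from_euler('xyz',s['attitude']).as_matrix()@np.linalg.solve(s['mtx'],[uv[0],uv[1],1]); o=np.array(s['origin'])
    return o+d*(z-o[2])/d[2]
def proj(s,p):
    q=s['mtx']@(R.from_euler('xyz',s['attitude']).as_matrix().T@(np.array(p)-s['origin'])); return q[:2]/q[2]
E
python3 - <<'E'
from h import *
from bench import cams,robot
s=cams.snapshot('top')
c=lambda u,v:(u/3.3+215-.35,v/3.3+140-.35)
hub=ray(s,c(171,236),.08); k=ray(s,c(151,317),.114); p=ray(s,c(155,352),.05); b=ray(s,c(359,270),.08)
# wheel outline at rim top: ellipse centre
rim=ray(s,c(173.5,240),.071)
for n,v in dict(hub=hub,k=k,p=p,b=b,rim=rim).items(): print(n,v.round(4))
d=b-hub; print('b dist',np.hypot(*d[:2]),'yaw',np.degrees(np.arctan2(d[1],d[0])))
d=k-hub; print('k dist',np.hypot(*d[:2]),'yaw+90',np.degrees(np.arctan2(d[1],d[0]))+90)
d=p-hub; print('p dist',np.hypot(*d[:2]),'yaw+90',np.degrees(np.arctan2(d[1],d[0]))+90)
g=cams.snapshot('side')
print(proj(g,hub),proj(g,k),proj(g,p),proj(g,b))
a=g['img'][150:300,220:420,::-1].copy()
cv2.imwrite('pics/sidecrop.png',cv2.resize(a,None,fx=4,fy=4,interpolation=cv2.INTER_CUBIC))
E
```

```text
hub [ 0.5031 -0.3122  0.08  ]
k [ 0.4476 -0.3036  0.114 ]
p [ 0.4268 -0.2963  0.05  ]
b [ 0.4767 -0.4374  0.08  ]
rim [ 0.5013 -0.3126  0.071 ]
b dist 0.1280207364361855 yaw -101.89502588245954
k dist 0.05614690939484323 yaw+90 261.22673740315565
p dist 0.07791484916676245 yaw+90 258.2143313876892
[288.40592866 190.27147279] [266.76267372 180.13620454] [258.8920077  204.36921354] [302.65601318 208.88567969]
```

View pics/sidecrop.png

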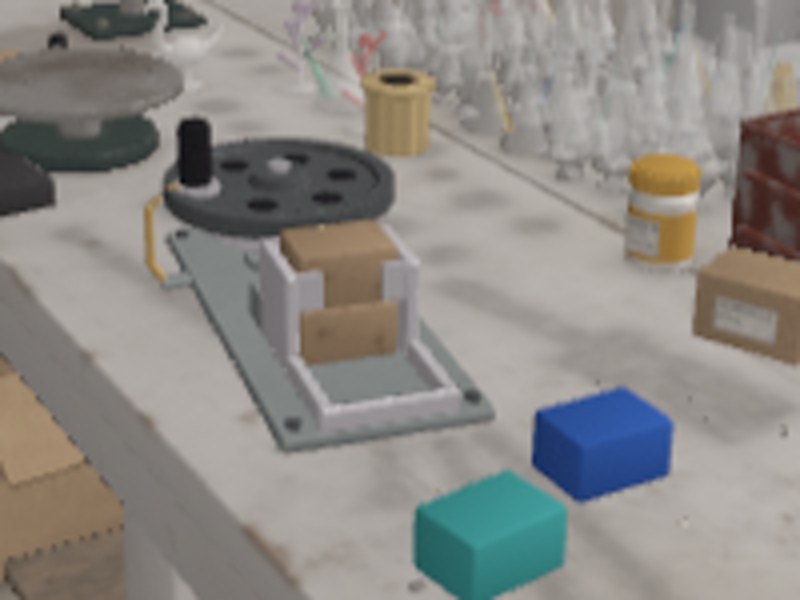

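The feeder is the steel wheel with the black knob at top-camera pixel (261,236). Its hub is at (267,211), the brass pointer at (262,247) and the brown block at (324,222). It isn't the grey turntable at (139,229), which has no knob. The hub-to-knob distance of 56 mm and hub-to-block distance of 128 mm match the description. I'll keep one orientation throughout and move over now.

Emit:
{"api": "jog_arm", "payload": {"series": [{"x": -0.0295, "y": 0.0242}, {"x": -0.0295, "y": 0.0242}, {"x": -0.0295, "y": 0.0242}, {"x": -0.0295, "y": 0.0242}, {"x": -0.0295, "y": 0.0242}, {"x": -0.0295, "y": 0.0242}, {"x": -0.0295, "y": 0.0242}, {"x": -0.0295, "y": 0.0242}, {"x": -0.0295, "y": 0.0242}, {"x": -0.0295, "y": 0.0242}, {"x": -0.0295, "y": 0.0242}, {"x": -0.0295, "y": 0.0242}], "claw": 1}}

```text
invalid input
```

Emit:
{"api": "jog_arm", "payload": {"series": [{"x": -0.0295, "y": 0.0242, "z": 0, "rx": 0, "ry": 0, "rz": 0}]}}

```text
time: 0.68
tool_pos: [0.2285, 0.4709, 0.2039]
ee_rot: [-3.139, -0.0, 1.166]
wrist_force: [1.2, -1.3, 0.3]
width: 0.094
```

Emit:
{"api": "jog_arm", "payload": {"series": [{"x": -0.03, "y": 0.0242}, {"x": -0.03, "y": 0.0242}, {"x": -0.03, "y": 0.0242}, {"x": -0.03, "y": 0.0242}, {"x": -0.03, "y": 0.0242}, {"x": -0.03, "y": 0.0242}, {"x": -0.03, "y": 0.0242}, {"x": -0.03, "y": 0.0242}, {"x": -0.03, "y": 0.0242}, {"x": -0.03, "y": 0.0242}, {"x": -0.03, "y": 0.0242}, {"x": -0.03, "y": 0.0242}]}}

```text
invalid input
```

Emit:
{"api": "jog_arm", "payload": {"series": [{"x": -0.03, "y": 0.024, "z": 0, "rx": 0, "ry": 0, "rz": 0}, {"x": -0.03, "y": 0.024, "z": 0, "rx": 0, "ry": 0, "rz": 0}, {"x": -0.03, "y": 0.024, "z": 0, "rx": 0, "ry": 0, "rz": 0}, {"x": -0.03, "y": 0.024, "z": 0, "rx": 0, "ry": 0, "rz": 0}, {"x": -0.03, "y": 0.024, "z": 0, "rx": 0, "ry": 0, "rz": 0}, {"x": -0.03, "y": 0.024, "z": 0, "rx": 0, "ry": 0, "rz": 0}, {"x": -0.03, "y": 0.024, "z": 0, "rx": 0, "ry": 0, "rz": 0}, {"x": -0.03, "y": 0.024, "z": 0, "rx": 0, "ry": 0, "rz": 0}, {"x": -0.03, "y": 0.024, "z": 0, "rx": 0, "ry": 0, "rz": 0}, {"x": -0.03, "y": 0.024, "z": 0, "rx": 0, "ry": 0, "rz": 0}]}}

```text
time: 1.52
tool_pos: [0.3331, 0.0876, 0.2039]
ee_rot: [3.137, -0.003, 1.179]
wrist_force: [0.7, 0.4, -0.3]
width: 0.0941
```

Emit:
{"api": "jog_arm", "payload": {"series": [{"x": -0.03, "y": 0.024, "z": 0, "rx": 0, "ry": 0, "rz": 0}, {"x": -0.03, "y": 0.024, "z": 0, "rx": 0, "ry": 0, "rz": 0}, {"x": -0.03, "y": 0.024, "z": 0, "rx": 0, "ry": 0, "rz": 0}, {"x": -0.03, "y": 0.024, "z": 0, "rx": 0, "ry": 0, "rz": 0}, {"x": -0.03, "y": 0.024, "z": 0, "rx": 0, "ry": 0, "rz": 0}, {"x": -0.03, "y": 0.024, "z": 0, "rx": 0, "ry": 0, "rz": 0}, {"x": -0.03, "y": 0.024, "z": 0, "rx": 0, "ry": 0, "rz": 0}, {"x": -0.03, "y": 0.024, "z": 0, "rx": 0, "ry": 0, "rz": 0}, {"x": -0.03, "y": 0.024, "z": 0, "rx": 0, "ry": 0, "rz": 0}, {"x": -0.03, "y": 0.024, "z": 0, "rx": 0, "ry": 0, "rz": 0}, {"x": -0.01, "y": 0.008, "z": 0, "rx": 0, "ry": 0, "rz": 0}, {"x": 0, "y": 0, "z": 0, "rx": 0, "ry": 0, "rz": 0}]}}

```text
time: 2.52
tool_pos: [0.4439, -0.3227, 0.2073]
ee_rot: [3.124, -0.004, 1.167]
wrist_force: [-0.1, 1.5, 0.1]
width: 0.094
```

```bash
cat >> h.py <<'E'
K=np.array([.4476,-.3036]); H=np.array([.502,-.3125])
def rel(o,w):
    r=R.from_euler('xyz',o['ee_rot']); 
    return r.as_matrix().T@(np.array(w)-o['tool_pos'])
E
python3 - <<'E'
from h import *
from bench import cams,robot
s=cams.snapshot('wrist'); o=robot.get_obs()
print(o['tool_pos'],o['ee_rot'],o['joint_positions'].round(2) if hasattr(o['joint_positions'],'round') else o['joint_positions'],s['origin'],s['attitude'])
print(rel(o,[*K,.086]))
print(proj(s,[*K,.114]),proj(s,[.5031,-.3122,.08]))
im=s['img'][:,:,::-1].copy()
cv2.imwrite('pics/w1.png',im)
E
```

```text
[ 0.44363048 -0.32156769  0.20717693] [ 3.12480219 -0.00461034  1.16720273] [-0.74  0.07  1.39  0.01  1.67 -1.9 ] [ 0.36757065 -0.29140344  0.38459359] [ 2.85154624 -0.00444802  1.16645757]
[ 0.01752416 -0.00544121  0.12118473]
[345.6179499  198.47265438] [356.47341445 242.64784242]
```

View pics/w1.png

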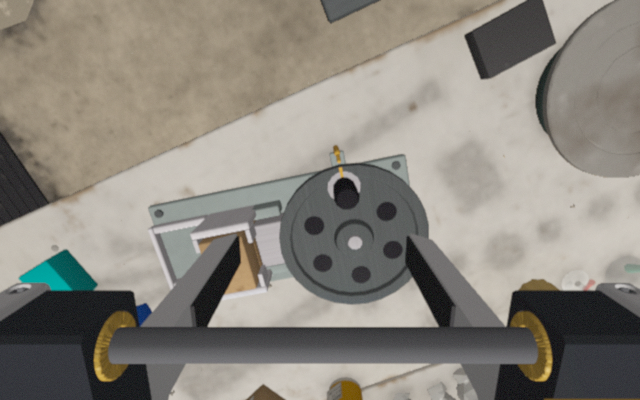

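```bash
python3 - <<'E'
import cv2
a=cv2.imread('pics/w1.png')[135:310,270:440]
cv2.imwrite('pics/w1c.png',cv2.resize(a,None,fx=3.4,fy=3.4,interpolation=cv2.INTER_CUBIC))
E
```

```text
(no output)
```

View pics/w1c.png

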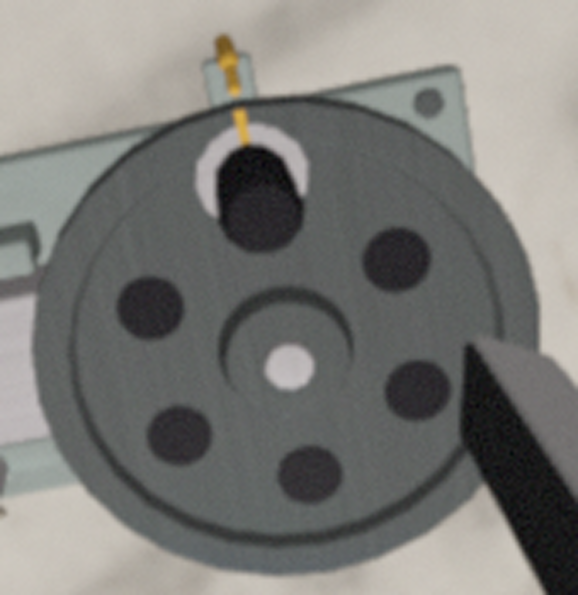

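Emit:
{"api": "jog_arm", "payload": {"series": [{"x": 0.009, "y": -0.003, "z": 0, "rx": 0.5, "ry": 0, "rz": 0}, {"x": 0.009, "y": -0.003, "z": 0.02, "rx": 0.5, "ry": 0, "rz": 0}, {"x": 0, "y": 0, "z": 0.03, "rx": 0, "ry": 0, "rz": 0}, {"x": 0, "y": 0, "z": 0.02, "rx": 0, "ry": 0, "rz": 0}, {"x": 0, "y": 0, "z": 0, "rx": 0, "ry": 0, "rz": 0}, {"x": 0, "y": 0, "z": 0, "rx": 0, "ry": 0, "rz": 0}]}}

```text
time: 3.07
tool_pos: [0.4462, -0.2914, 0.1394]
ee_rot: [3.139, -0.007, 1.175]
wrist_force: [-1.0, 0.2, 0.4]
width: 0.0942
```

```bash
python3 - <<'E'
from h import *
from bench import cams,robot
o=robot.get_obs()
print(o['time'],o['tool_pos'],o['ee_rot'])
print(rel(o,[*K,.087]))
E
```

```text
3.0667 [ 0.44617096 -0.29136554  0.13939463] [ 3.13946426 -0.0066121   1.17460874]
[-0.01108149  0.0059283   0.05233524]
```

Emit:
{"api": "jog_arm", "payload": {"series": [{"x": -0.011, "y": 0.006, "z": 0, "rx": 0, "ry": 0, "rz": 0}, {"x": 0, "y": 0, "z": 0, "rx": 0, "ry": 0, "rz": 0}, {"x": 0, "y": 0, "z": 0, "rx": 0, "ry": 0, "rz": 0}]}}

```text
time: 3.32
tool_pos: [0.4489, -0.3029, 0.1436]
ee_rot: [3.135, -0.005, 1.178]
wrist_force: [-0.3, -0.3, 0.5]
width: 0.094
```

```bash
python3 - <<'E'
from h import *
from bench import cams,robot
o=robot.get_obs()
print(o['time'],o['tool_pos'],o['ee_rot'],o['qvel'])
print(rel(o,[*K,.087]))
E
```

```text
3.3167 [ 0.44894431 -0.30289509  0.14359037] [ 3.13460067 -0.00526561  1.17845793] [-0.00831434 -0.00296421 -0.03694067 -0.01685024 -0.00738281 -0.00742764]
[-0.00146331 -0.00136824  0.05657527]
```

Emit:
{"api": "jog_arm", "payload": {"series": [{"x": -0.001, "y": -0.001, "z": 0.02, "rx": 0, "ry": 0, "rz": 0}, {"x": 0, "y": 0, "z": 0.02, "rx": 0, "ry": 0, "rz": 0}, {"x": 0, "y": 0, "z": 0.01, "rx": 0, "ry": 0, "rz": 0}, {"x": 0, "y": 0, "z": 0, "rx": 0, "ry": 0, "rz": 0}, {"x": 0, "y": 0, "z": 0, "rx": 0, "ry": 0, "rz": 0}]}}

```text
time: 3.73
tool_pos: [0.4519, -0.3077, 0.1003]
ee_rot: [3.12, -0.001, 1.177]
wrist_force: [0.1, 0.3, 0.8]
width: 0.0936
```

```bash
python3 - <<'E'
from h import *
from bench import cams,robot
s=cams.snapshot('wrist');o=robot.get_obs()
print(o['time'],o['tool_pos'],o['ee_rot'])
print(rel(o,[*K,.087]),proj(s,[*K,.114]),proj(s,o['tool_pos']))
cv2.imwrite('pics/w2.png',s['img'][:,:,::-1])
E
```

```text
3.7833 [ 0.45201597 -0.30771236  0.10048651] [ 3.12020703e+00 -7.79181174e-04  1.17670729e+00]
[ 0.00209103 -0.00594362  0.0133641 ] [327.43435012 252.65924911] [323.34224133 251.43209708]
```

View pics/w2.png

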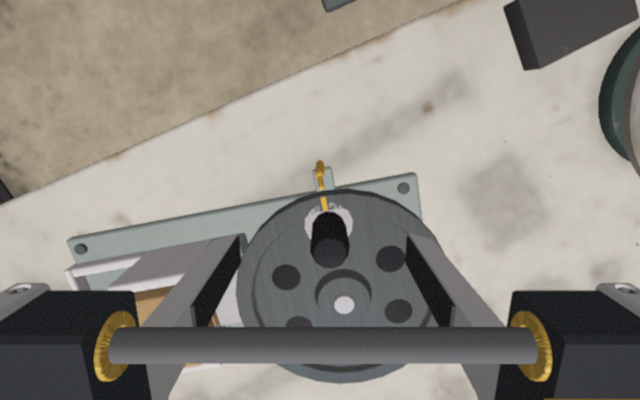

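Emit:
{"api": "jog_arm", "payload": {"series": [{"x": 0.002, "y": -0.003, "z": 0.006, "rx": 0.6, "ry": 0, "rz": 0}, {"x": 0.002, "y": -0.003, "z": 0.006, "rx": 0.6, "ry": 0, "rz": 0}, {"x": 0, "y": 0, "z": 0.0, "rx": 0, "ry": 0, "rz": 0}, {"x": 0, "y": 0, "z": 0, "rx": 0, "ry": 0, "rz": 0}]}}

```text
time: 4.12
tool_pos: [0.4493, -0.3025, 0.0907]
ee_rot: [3.138, 0.001, 1.176]
wrist_force: [-0.0, 0.1, 0.6]
width: 0.0939
```

```bash
python3 - <<'E'
from h import *
from bench import cams,robot
s=cams.snapshot('wrist');o=robot.get_obs()
print(o['time'],o['tool_pos'],o['ee_rot'])
print(rel(o,[*K,.087]),proj(s,[*K,.114]),proj(s,o['tool_pos']))
cv2.imwrite('pics/w3.png',cv2.resize(s['img'][180:330,220:440,::-1],None,fx=3,fy=3))
E
```

```text
4.1667 [ 0.44924166 -0.30242759  0.09055852] [3.13843018e+00 6.32458553e-04 1.17644542e+00]
[-0.00171091 -0.00107646  0.00355622] [320.16483245 268.34222413] [323.49237107 250.98129866]
```

View pics/w3.png

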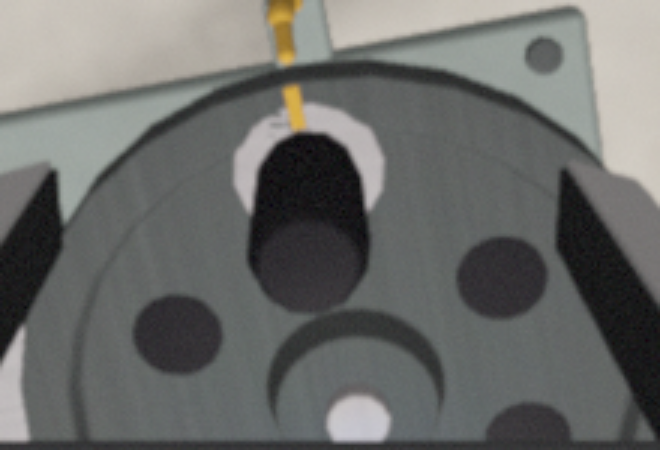

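Emit:
{"api": "jog_arm", "payload": {"series": [{"x": 0, "y": -0.001, "z": 0.003, "rx": 0, "ry": 0, "rz": 0}, {"x": 0, "y": 0, "z": 0, "rx": 0, "ry": 0, "rz": 0}, {"x": 0, "y": 0, "z": 0, "rx": 0, "ry": 0, "rz": 0}, {"x": 0, "y": 0, "z": 0, "rx": 0, "ry": 0, "rz": 0}, {"x": 0, "y": 0, "z": 0, "rx": 0, "ry": 0, "rz": 0}, {"x": 0, "y": 0, "z": 0, "rx": 0, "ry": 0, "rz": 0}], "claw": 0}}

```text
time: 4.67
tool_pos: [0.4485, -0.3022, 0.0879]
ee_rot: [3.137, 0.001, 1.177]
wrist_force: [0.2, 0.4, -0.2]
width: 0.0573
```

```bash
python3 - <<'E'
from bench import cams,robot
o=robot.get_obs()
print(o['time'],o['tool_pos'],o['ee_rot'],o['wrist_force'],o['width'])
E
```

```text
4.6667 [ 0.44849323 -0.302224    0.08792653] [3.13733298e+00 1.10202809e-03 1.17652750e+00] [ 0.16769488  0.41597117 -0.17928187] 0.057256994929157805
```

Emit:
{"api": "jog_arm", "payload": {"series": [{"x": 0, "y": 0, "z": 0, "rx": 0, "ry": 0, "rz": 0}, {"x": 0, "y": 0, "z": 0, "rx": 0, "ry": 0, "rz": 0}, {"x": 0, "y": 0, "z": 0, "rx": 0, "ry": 0, "rz": 0}, {"x": 0, "y": 0, "z": 0, "rx": 0, "ry": 0, "rz": 0}, {"x": 0, "y": 0, "z": 0, "rx": 0, "ry": 0, "rz": 0}, {"x": 0, "y": 0, "z": 0, "rx": 0, "ry": 0, "rz": 0}, {"x": 0, "y": 0, "z": 0, "rx": 0, "ry": 0, "rz": 0}, {"x": 0, "y": 0, "z": 0, "rx": 0, "ry": 0, "rz": 0}]}}

```text
time: 5.33
tool_pos: [0.4486, -0.3024, 0.0882]
ee_rot: [3.137, 0.001, 1.176]
wrist_force: [1.1, 0.8, -0.1]
width: 0.021
```

```bash
python3 - <<'E'
from bench import cams,robot
o=robot.get_obs()
print(o['time'],o['tool_pos'],o['ee_rot'],o['wrist_force'],o['width'])
E
```

```text
5.3333 [ 0.44863366 -0.302358    0.08818942] [3.13682458e+00 1.12869531e-03 1.17643798e+00] [ 1.09946377  0.80453663 -0.11394165] 0.02095383588154008
```

```bash
cat > plan.py <<'E'
import sys
from h import *
from bench import robot
H=np.array([.503,-.3125]); PH0=np.degrees(np.arctan2(.0101,-.0544))
def plan(step,n,gain=1.0,end=None):
    o=robot.get_obs(); t=o['tool_pos']; v=np.array(t[:2])-H
    ph=np.degrees(np.arctan2(v[1],v[0])); print('t',o['time'],'turn',round((ph-PH0)%360,1),'r',np.hypot(*v).round(4),'pos',np.round(t,4),'rot',np.round(o['ee_rot'],3),'F',np.round(o['wrist_force'],1),'w',round(float(o['width']),4))
    M=R.from_euler('xyz',o['ee_rot']).as_matrix()
    for i in range(n):
        a=np.radians(ph+i*step); b=a+np.radians(step*gain)
        d=.0555*np.array([np.cos(b)-np.cos(a),np.sin(b)-np.sin(a),0])
        if i==0:d[2]=.0875-t[2]
        q=M.T@d; print(i,'x %.1f y %.1f z %.1f mm'%tuple(q*1000))
if __name__=='__main__': plan(float(sys.argv[1]),int(sys.argv[2]),float(sys.argv[3]))
E
python3 plan.py 8 6 1
```

```text
t 5.3333 turn 360.0 r 0.0553 pos [ 0.4486 -0.3024  0.0882] rot [3.137e+00 1.000e-03 1.176e+00] F [ 1.1  0.8 -0.1] w 0.021
0 x -7.4 y 2.1 z 0.7 mm
1 x -7.1 y 3.2 z 0.0 mm
2 x -6.6 y 4.1 z 0.0 mm
3 x -5.9 y 5.0 z 0.0 mm
4 x -5.2 y 5.8 z 0.0 mm
5 x -4.3 y 6.4 z 0.0 mm
```

Emit:
{"api": "jog_arm", "payload": {"series": [{"x": -0.0075, "y": 0.002, "z": 0, "rx": 0, "ry": 0, "rz": 0}, {"x": -0.007, "y": 0.003, "z": 0, "rx": 0, "ry": 0, "rz": 0}, {"x": -0.0065, "y": 0.004, "z": 0, "rx": 0, "ry": 0, "rz": 0}, {"x": -0.006, "y": 0.005, "z": 0, "rx": 0, "ry": 0, "rz": 0}, {"x": -0.005, "y": 0.006, "z": 0, "rx": 0, "ry": 0, "rz": 0}]}}

```text
time: 5.75
tool_pos: [0.4542, -0.3397, 0.0882]
ee_rot: [3.14, -0.003, 1.178]
wrist_force: [-0.5, 2.4, 1.1]
width: 0.0215
```

```bash
python3 plan.py 8 8 1
```

```text
t 5.75 turn 39.7 r 0.0558 pos [ 0.4542 -0.3397  0.0882] rot [ 3.140e+00 -3.000e-03  1.178e+00] F [-0.5  2.4  1.1] w 0.0215
0 x -4.4 y 6.4 z 0.7 mm
1 x -3.4 y 6.9 z -0.0 mm
2 x -2.4 y 7.4 z 0.0 mm
3 x -1.4 y 7.6 z 0.0 mm
4 x -0.3 y 7.7 z 0.0 mm
5 x 0.8 y 7.7 z 0.0 mm
6 x 1.8 y 7.5 z 0.0 mm
7 x 2.9 y 7.2 z 0.0 mm
```

Emit:
{"api": "jog_arm", "payload": {"series": [{"x": -0.0045, "y": 0.0065, "z": 0.0005, "rx": 0, "ry": 0, "rz": 0}, {"x": -0.0035, "y": 0.007, "z": 0, "rx": 0, "ry": 0, "rz": 0}, {"x": -0.0025, "y": 0.0075, "z": 0, "rx": 0, "ry": 0, "rz": 0}, {"x": -0.0015, "y": 0.0075, "z": 0, "rx": 0, "ry": 0, "rz": 0}, {"x": -0.0005, "y": 0.0075, "z": 0, "rx": 0, "ry": 0, "rz": 0}, {"x": 0.001, "y": 0.0075, "z": 0, "rx": 0, "ry": 0, "rz": 0}, {"x": 0.002, "y": 0.0075, "z": 0, "rx": 0, "ry": 0, "rz": 0}, {"x": 0.003, "y": 0.007, "z": 0, "rx": 0, "ry": 0, "rz": 0}]}}

```text
time: 6.42
tool_pos: [0.5098, -0.3679, 0.0882]
ee_rot: [-3.135, -0.013, 1.178]
wrist_force: [-3.7, 6.8, 5.2]
width: 0.021
```

```bash
python3 plan.py 8 8 1
```

```text
t 6.4167 turn 107.5 r 0.0558 pos [ 0.5098 -0.3679  0.0882] rot [-3.135 -0.013  1.178] F [-3.7  6.8  5.2] w 0.021
0 x 4.3 y 6.5 z 0.7 mm
1 x 5.1 y 5.8 z 0.0 mm
2 x 5.9 y 5.0 z 0.0 mm
3 x 6.5 y 4.2 z 0.1 mm
4 x 7.0 y 3.2 z 0.1 mm
5 x 7.4 y 2.2 z 0.1 mm
6 x 7.7 y 1.1 z 0.1 mm
7 x 7.7 y 0.1 z 0.1 mm
```

Emit:
{"api": "jog_arm", "payload": {"series": [{"x": 0.0045, "y": 0.0065, "z": 0.0005, "rx": 0, "ry": 0, "rz": 0}, {"x": 0.005, "y": 0.006, "z": 0, "rx": 0, "ry": 0, "rz": 0}, {"x": 0.006, "y": 0.005, "z": 0, "rx": 0, "ry": 0, "rz": 0}, {"x": 0.0065, "y": 0.004, "z": 0, "rx": 0, "ry": 0, "rz": 0}, {"x": 0.007, "y": 0.003, "z": 0, "rx": 0, "ry": 0, "rz": 0}, {"x": 0.0075, "y": 0.002, "z": 0, "rx": 0, "ry": 0, "rz": 0}, {"x": 0.0075, "y": 0.001, "z": 0, "rx": 0, "ry": 0, "rz": 0}]}}

```text
time: 7.0
tool_pos: [0.5495, -0.3417, 0.0882]
ee_rot: [-3.119, 0.001, 1.176]
wrist_force: [-4.3, 0.1, 2.6]
width: 0.0211
```

```bash
sed -i "s/^    for i in range(n):/    print('rot fix deg',np.degrees((R.from_matrix(M).inv()*R.from_euler('xyz',[np.pi,0,1.177])).as_rotvec()).round(2))\n&/" plan.py; python3 plan.py 8 8 1
```

```text
t 7.0 turn 158.4 r 0.055 pos [ 0.5495 -0.3417  0.0882] rot [-3.119e+00  1.000e-03  1.176e+00] F [-4.3  0.1  2.6] w 0.0211
rot fix deg [-1.31  0.04 -0.03]
0 x 7.7 y 0.8 z 0.7 mm
1 x 7.7 y -0.3 z 0.0 mm
2 x 7.6 y -1.4 z 0.0 mm
3 x 7.3 y -2.5 z 0.1 mm
4 x 6.9 y -3.5 z 0.1 mm
5 x 6.4 y -4.4 z 0.1 mm
6 x 5.7 y -5.2 z 0.1 mm
7 x 4.9 y -6.0 z 0.1 mm
```

Emit:
{"api": "jog_arm", "payload": {"series": [{"x": 0.0075, "y": 0.001, "z": 0.0005, "rx": -0.3, "ry": 0, "rz": 0}, {"x": 0.0075, "y": -0.0005, "z": 0, "rx": -0.3, "ry": 0, "rz": 0}, {"x": 0.0075, "y": -0.0015, "z": 0, "rx": -0.3, "ry": 0, "rz": 0}, {"x": 0.0075, "y": -0.0025, "z": 0, "rx": -0.3, "ry": 0, "rz": 0}, {"x": 0.007, "y": -0.0035, "z": 0, "rx": 0, "ry": 0, "rz": 0}, {"x": 0.0065, "y": -0.0045, "z": 0, "rx": 0, "ry": 0, "rz": 0}, {"x": 0.0055, "y": -0.005, "z": 0, "rx": 0, "ry": 0, "rz": 0}]}}

```text
time: 7.58
tool_pos: [0.553, -0.2912, 0.0882]
ee_rot: [3.139, 0.011, 1.174]
wrist_force: [-3.0, -3.6, 2.0]
width: 0.0213
```

```bash
python3 plan.py 8 8 1; python3 - <<'E'
from bench import cams
import cv2
for n in ['side','top']:
    s=cams.snapshot(n)['img'][:,:,::-1]
    a=s[150:300,220:420] if n=='side' else s[140:290,215:455]
    cv2.imwrite(f'pics/{n}1.png',cv2.resize(a,None,fx=3.3,fy=3.3))
E
```

```text
t 7.5833 turn 213.6 r 0.0544 pos [ 0.553  -0.2912  0.0882] rot [3.139 0.011 1.174] F [-3.  -3.6  2. ] w 0.0213
rot fix deg [ 0.13  0.65 -0.19]
0 x 5.0 y -5.9 z 0.6 mm
1 x 4.1 y -6.6 z -0.1 mm
2 x 3.2 y -7.1 z -0.1 mm
3 x 2.2 y -7.4 z -0.0 mm
4 x 1.1 y -7.7 z -0.0 mm
5 x 0.0 y -7.7 z -0.0 mm
6 x -1.1 y -7.7 z -0.0 mm
7 x -2.1 y -7.4 z 0.0 mm
```

View pics/side1.png

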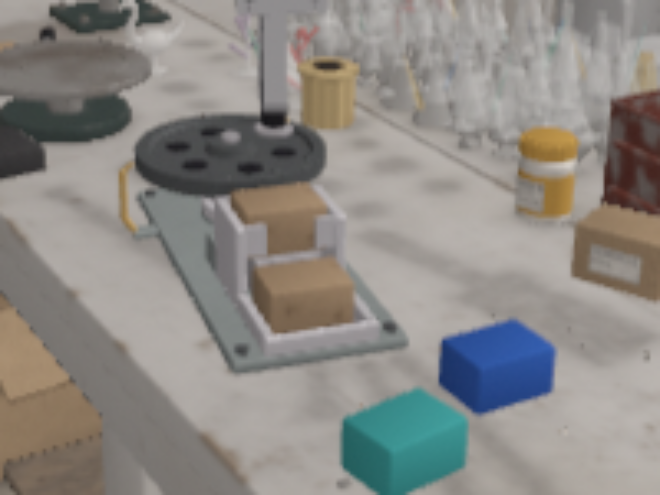

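The side view shows the lower block pushed out onto the tray (crop pixel (300,295)). The upper block is still resting on the ram, and the knob is held on the far side at (275,125). I'll carry on.

Emit:
{"api": "jog_arm", "payload": {"series": [{"x": 0.005, "y": -0.006, "z": 0.0005, "rx": 0, "ry": 0.3, "rz": 0}, {"x": 0.004, "y": -0.0065, "z": 0, "rx": 0, "ry": 0.3, "rz": 0}, {"x": 0.003, "y": -0.007, "z": 0, "rx": 0, "ry": 0, "rz": 0}, {"x": 0.002, "y": -0.0075, "z": 0, "rx": 0, "ry": 0, "rz": 0}, {"x": 0.001, "y": -0.0075, "z": 0, "rx": 0, "ry": 0, "rz": 0}, {"x": 0, "y": -0.0075, "z": 0, "rx": 0, "ry": 0, "rz": 0}, {"x": -0.001, "y": -0.0075, "z": 0, "rx": 0, "ry": 0, "rz": 0}]}}

```text
time: 8.27
tool_pos: [0.5144, -0.2594, 0.0882]
ee_rot: [3.125, 0.003, 1.174]
wrist_force: [2.0, -4.7, -0.9]
width: 0.0215
```

```bash
python3 plan.py 8 8 1
```

```text
t 8.2667 turn 268.4 r 0.0543 pos [ 0.5144 -0.2594  0.0882] rot [3.125e+00 3.000e-03 1.174e+00] F [ 2.  -4.7 -0.9] w 0.0215
rot fix deg [ 0.92  0.16 -0.15]
0 x -1.9 y -7.5 z 0.6 mm
1 x -3.0 y -7.1 z -0.1 mm
2 x -3.9 y -6.7 z -0.1 mm
3 x -4.8 y -6.1 z -0.1 mm
4 x -5.6 y -5.3 z -0.1 mm
5 x -6.3 y -4.5 z -0.1 mm
6 x -6.9 y -3.6 z -0.0 mm
7 x -7.3 y -2.6 z -0.0 mm
```

Emit:
{"api": "jog_arm", "payload": {"series": [{"x": -0.002, "y": -0.0075, "z": 0.0005, "rx": 0.3, "ry": 0, "rz": 0}, {"x": -0.003, "y": -0.007, "z": 0, "rx": 0.3, "ry": 0, "rz": 0}, {"x": -0.004, "y": -0.0065, "z": 0, "rx": 0.3, "ry": 0, "rz": 0}, {"x": -0.005, "y": -0.006, "z": 0, "rx": 0, "ry": 0, "rz": 0}, {"x": -0.0055, "y": -0.0055, "z": 0, "rx": 0, "ry": 0, "rz": 0}, {"x": -0.0065, "y": -0.0045, "z": 0, "rx": 0, "ry": 0, "rz": 0}]}}

```text
time: 8.77
tool_pos: [0.4701, -0.2687, 0.0882]
ee_rot: [3.132, -0.001, 1.176]
wrist_force: [5.0, -3.6, -1.3]
width: 0.0213
```

```bash
python3 plan.py 8 6 1
```

```text
t 8.7667 turn 317.4 r 0.0548 pos [ 0.4701 -0.2687  0.0882] rot [ 3.132e+00 -1.000e-03  1.176e+00] F [ 5.  -3.6 -1.3] w 0.0213
rot fix deg [ 0.57 -0.07 -0.05]
0 x -6.9 y -3.5 z 0.7 mm
1 x -7.3 y -2.5 z -0.0 mm
2 x -7.6 y -1.4 z -0.0 mm
3 x -7.7 y -0.3 z -0.0 mm
4 x -7.7 y 0.7 z -0.0 mm
5 x -7.5 y 1.8 z 0.0 mm
```

Emit:
{"api": "jog_arm", "payload": {"series": [{"x": -0.007, "y": -0.0035, "z": 0.0005, "rx": 0.2, "ry": 0, "rz": 0}, {"x": -0.0075, "y": -0.0025, "z": 0, "rx": 0.2, "ry": 0, "rz": 0}, {"x": -0.0075, "y": -0.0015, "z": 0, "rx": 0, "ry": 0, "rz": 0}, {"x": -0.0075, "y": -0.0005, "z": 0, "rx": 0, "ry": 0, "rz": 0}, {"x": -0.003, "y": 0.0005, "z": 0, "rx": 0, "ry": 0, "rz": 0}, {"x": 0, "y": 0, "z": 0, "rx": 0, "ry": 0, "rz": 0}]}}

```text
time: 9.27
tool_pos: [0.4502, -0.296, 0.0882]
ee_rot: [3.136, -0.01, 1.175]
wrist_force: [4.9, -0.4, 0.9]
width: 0.0212
```

```bash
python3 plan.py 4 2 1; python3 - <<'E'
from h import *
from bench import cams,robot
o=robot.get_obs(); print('to start pos',rel(o,[.4486,-.3024,.0882]))
s=cams.snapshot('wrist')
cv2.imwrite('pics/w5.png',cv2.resize(s['img'][130:330,220:440,::-1],None,fx=2.8,fy=2.8))
E
```

```text
t 9.2667 turn 353.2 r 0.0553 pos [ 0.4502 -0.296   0.0882] rot [ 3.136 -0.01   1.175] F [ 4.9 -0.4  0.9] w 0.0212
rot fix deg [ 0.34 -0.58 -0.09]
0 x -3.8 y 0.5 z 0.6 mm
1 x -3.8 y 0.8 z -0.0 mm
to start pos [-6.47839172e-03  1.00100902e-03 -9.01955713e-05]
```

View pics/w5.png

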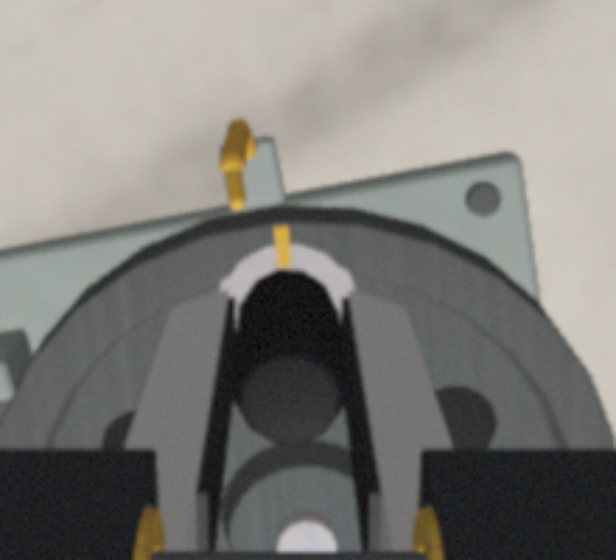

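Emit:
{"api": "jog_arm", "payload": {"series": [{"x": -0.0035, "y": 0.0005, "z": 0, "rx": 0.2, "ry": -0.3, "rz": 0}, {"x": -0.0028, "y": 0.0005, "z": 0, "rx": 0.1, "ry": -0.3, "rz": 0}, {"x": 0, "y": 0, "z": 0, "rx": 0, "ry": 0, "rz": 0}, {"x": 0, "y": 0, "z": 0, "rx": 0, "ry": 0, "rz": 0}]}}

```text
time: 9.65
tool_pos: [0.4487, -0.3016, 0.0882]
ee_rot: [-3.14, 0.0, 1.177]
wrist_force: [3.1, -0.7, 0.7]
width: 0.021
```

```bash
python3 plan.py 1 1 1; python3 - <<'E'
from h import *
from bench import cams,robot
o=robot.get_obs(); print('to start pos',rel(o,[.4486,-.3024,.0882]))
s=cams.snapshot('wrist')
cv2.imwrite('pics/w6.png',cv2.resize(s['img'][130:330,220:440,::-1],None,fx=2.8,fy=2.8))
E
```

```text
t 9.65 turn 359.1 r 0.0554 pos [ 0.4487 -0.3016  0.0882] rot [-3.14   0.     1.177] F [ 3.1 -0.7  0.7] w 0.021
rot fix deg [-0.09  0.   -0.02]
0 x -0.9 y 0.2 z 0.7 mm
to start pos [-7.97881499e-04  2.61179801e-04 -3.12832000e-05]
```

View pics/w6.png

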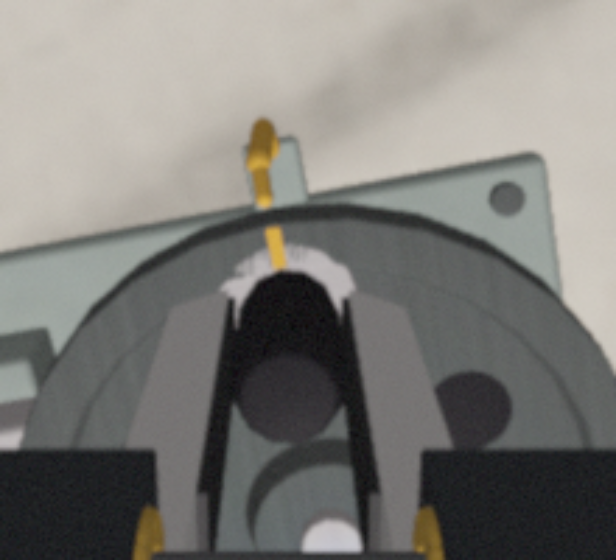

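Emit:
{"api": "jog_arm", "payload": {"series": [{"x": -0.0009, "y": 0.0002, "z": 0, "rx": 0, "ry": 0, "rz": 0}, {"x": 0, "y": 0, "z": 0, "rx": 0, "ry": 0, "rz": 0}, {"x": 0, "y": 0, "z": 0, "rx": 0, "ry": 0, "rz": 0}]}}

```text
time: 9.95
tool_pos: [0.4486, -0.302, 0.0882]
ee_rot: [-3.14, -0.0, 1.177]
wrist_force: [2.7, -1.1, 1.0]
width: 0.0209
```

```bash
python3 - <<'E'
from h import *
from bench import cams,robot
o=robot.get_obs(); print(o['time'],o['wrist_force'],'to start pos',rel(o,[.4486,-.3024,.0882]))
s=cams.snapshot('wrist')
cv2.imwrite('pics/w7.png',cv2.resize(s['img'][130:330,220:440,::-1],None,fx=2.8,fy=2.8))
E
```

```text
9.95 [ 2.70113982 -1.09078158  0.99571047] to start pos [-3.37883912e-04  1.74748224e-04 -2.70692082e-05]
```

View pics/w7.png

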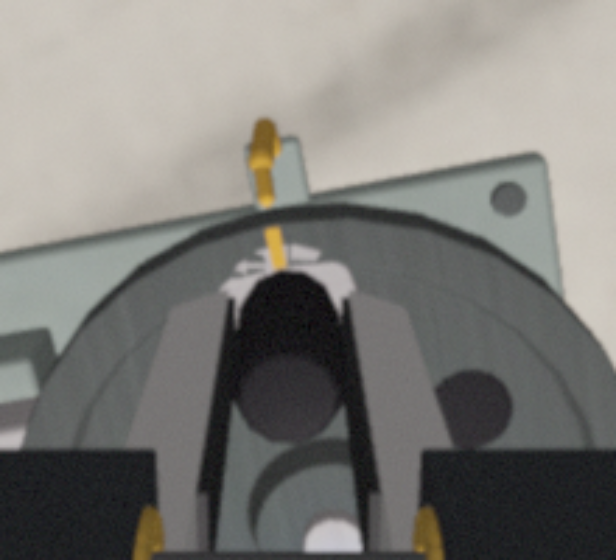

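Within about 0.4 mm of where the knob started. I'll nudge it, then let go.

Emit:
{"api": "jog_arm", "payload": {"series": [{"x": -0.0004, "y": 0, "z": 0, "rx": 0, "ry": 0, "rz": 0}, {"x": 0, "y": 0, "z": 0, "rx": 0, "ry": 0, "rz": 0}]}}

```text
time: 10.17
tool_pos: [0.4485, -0.3021, 0.0882]
ee_rot: [-3.14, -0.001, 1.177]
wrist_force: [3.6, -0.6, 0.9]
width: 0.021
```

Emit:
{"api": "jog_arm", "payload": {"series": [{"x": 0, "y": 0, "z": 0, "rx": 0, "ry": 0, "rz": 0}, {"x": 0, "y": 0, "z": 0, "rx": 0, "ry": 0, "rz": 0}, {"x": 0, "y": 0, "z": 0, "rx": 0, "ry": 0, "rz": 0}, {"x": 0, "y": 0, "z": 0, "rx": 0, "ry": 0, "rz": 0}, {"x": 0, "y": 0, "z": 0, "rx": 0, "ry": 0, "rz": 0}, {"x": 0, "y": 0, "z": 0, "rx": 0, "ry": 0, "rz": 0}, {"x": 0, "y": 0, "z": 0, "rx": 0, "ry": 0, "rz": 0}, {"x": 0, "y": 0, "z": 0, "rx": 0, "ry": 0, "rz": 0}, {"x": 0, "y": 0, "z": 0, "rx": 0, "ry": 0, "rz": 0}, {"x": 0, "y": 0, "z": 0, "rx": 0, "ry": 0, "rz": 0}, {"x": 0, "y": 0, "z": 0, "rx": 0, "ry": 0, "rz": 0}, {"x": 0, "y": 0, "z": 0, "rx": 0, "ry": 0, "rz": 0}], "claw": 1}}

```text
time: 11.17
tool_pos: [0.442, -0.2999, 0.0844]
ee_rot: [-3.123, -0.001, 1.177]
wrist_force: [-0.2, -0.1, -0.0]
width: 0.0938
```

Emit:
{"api": "jog_arm", "payload": {"series": [{"x": 0, "y": 0, "z": -0.01, "rx": 0, "ry": 0, "rz": 0}, {"x": 0, "y": 0, "z": -0.02, "rx": 0, "ry": 0, "rz": 0}, {"x": 0, "y": 0, "z": -0.03, "rx": 0, "ry": 0, "rz": 0}, {"x": 0, "y": 0, "z": -0.03, "rx": 0, "ry": 0, "rz": 0}, {"x": 0, "y": 0, "z": -0.02, "rx": 0, "ry": 0, "rz": 0}, {"x": 0, "y": 0, "z": 0, "rx": 0, "ry": 0, "rz": 0}]}}

```text
time: 11.67
tool_pos: [0.4427, -0.2997, 0.1997]
ee_rot: [-3.118, -0.003, 1.177]
wrist_force: [-0.7, -0.9, 1.8]
width: 0.0942
```

Emit:
{"api": "jog_arm", "payload": {"series": [{"x": 0.02, "y": -0.01, "z": 0, "rx": 0, "ry": 0, "rz": 0}, {"x": 0.03, "y": -0.02, "z": 0, "rx": 0, "ry": 0, "rz": 0}, {"x": 0.03, "y": -0.02, "z": 0, "rx": 0, "ry": 0, "rz": 0}, {"x": 0.03, "y": -0.02, "z": 0, "rx": 0, "ry": 0, "rz": 0}, {"x": 0.03, "y": -0.02, "z": 0, "rx": 0, "ry": 0, "rz": 0}, {"x": 0.03, "y": -0.02, "z": 0, "rx": 0, "ry": 0, "rz": 0}, {"x": 0.03, "y": -0.02, "z": 0, "rx": 0, "ry": 0, "rz": 0}, {"x": 0.02, "y": -0.01, "z": 0, "rx": 0, "ry": 0, "rz": 0}, {"x": 0, "y": 0, "z": 0, "rx": 0, "ry": 0, "rz": 0}, {"x": 0, "y": 0, "z": 0, "rx": 0, "ry": 0, "rz": 0}]}}

```text
time: 12.5
tool_pos: [0.3943, -0.0339, 0.1984]
ee_rot: [-3.118, -0.002, 1.173]
wrist_force: [0.5, -0.4, -0.4]
width: 0.0941
```

```bash
python3 - <<'E'
from h import *
from bench import cams,robot
o=robot.get_obs(); print(o['time'],o['tool_pos'],o['width'])
s=cams.snapshot('top'); a=s['img'][140:290,215:455,::-1]
b=cv2.imread('pics/top0.png')[140:290,215:455]
cv2.imwrite('pics/top9.png',cv2.resize(np.vstack([a,b])[:, :],None,fx=2,fy=2,interpolation=cv2.INTER_CUBIC))
cv2.imwrite('pics/top9z.png',np.hstack([cv2.resize(q[30:120,10:100],None,fx=4.4,fy=4.4,interpolation=cv2.INTER_CUBIC) for q in (a,b)]))
s=cams.snapshot('side')
cv2.imwrite('pics/side9.png',cv2.resize(s['img'][150:300,220:420,::-1],None,fx=3.5,fy=3.5,interpolation=cv2.INTER_CUBIC))
E
```

```text
12.5 [ 0.39428579 -0.03386423  0.19839517] 0.09406582536651582
```

View pics/top9.png

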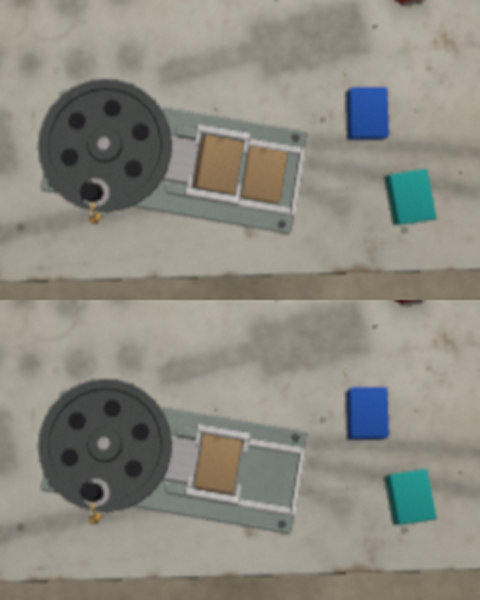

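View pics/top9z.png

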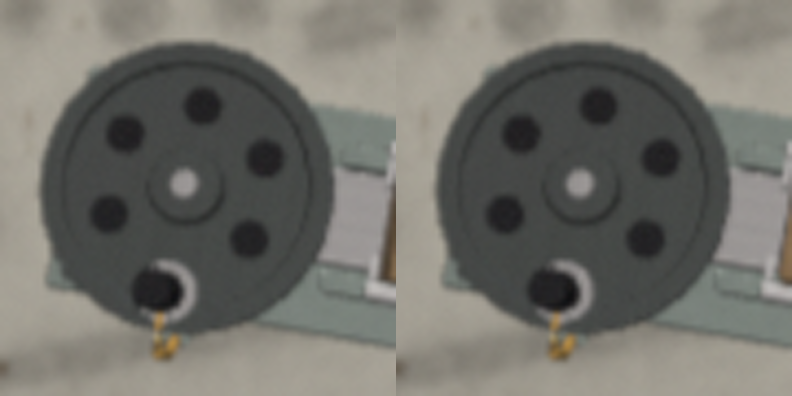

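View pics/side9.png

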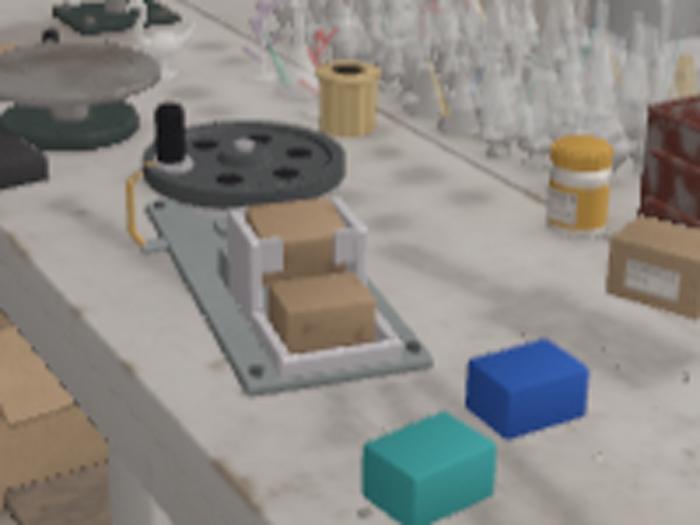

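The wheel and knob match the start, and a block is out on the tray. The upper block still looks high in the magazine, though, so I'm measuring before I hand in.

```bash
python3 - <<'E'
from h import *
from bench import cams,robot
s=cams.snapshot('side'); t=cams.snapshot('top')
H=np.array([.503,-.3125]); y=np.radians(-100)
ux=np.array([np.cos(y),np.sin(y)]); uy=np.array([-np.sin(y),np.cos(y)])
def P(a,b,z): return [*(H+a*ux+b*uy),z]
for name,g,(r0,r1,c0,c1),f in (('side',s,(185,265,270,350),7),('top',t,(190,260,290,375),7)):
    im=cv2.resize(g['img'][r0:r1,c0:c1,::-1],None,fx=f,fy=f,interpolation=cv2.INTER_CUBIC)
    for (a,z,col) in ((.128,.08,(0,0,255)),(.128,.045,(255,0,0)),(.184,.045,(0,255,0))):
        pts=np.array([(proj(g,P(a+dx,dy,z))-[c0,r0]+.5)*f for dx,dy in ((-.0225,-.03),(.0225,-.03),(.0225,.03),(-.0225,.03))],int)
        cv2.polylines(im,[pts],True,col,1)
    cv2.imwrite(f'pics/{name}10.png',im)
a=cv2.imread('pics/side0.png')[185:265,270:350]; cv2.imwrite('pics/side0z.png',cv2.resize(a,None,fx=7,fy=7,interpolation=cv2.INTER_CUBIC))
E
```

```text
(no output)
```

View pics/side10.png

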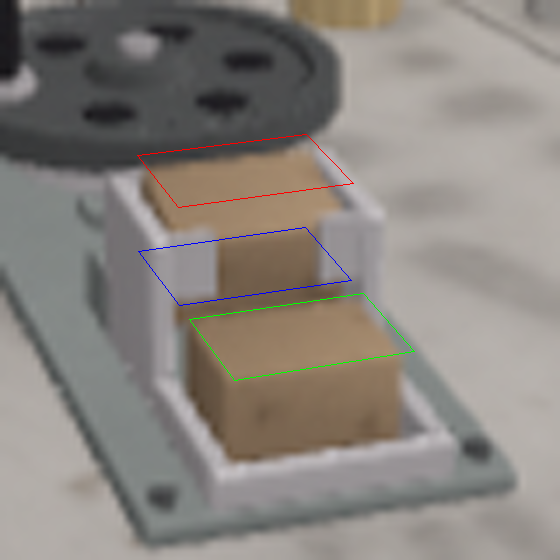

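View pics/side0z.png

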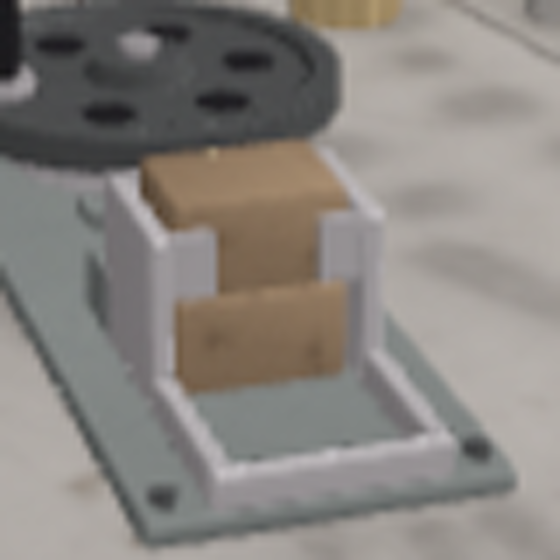

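View pics/top10.png

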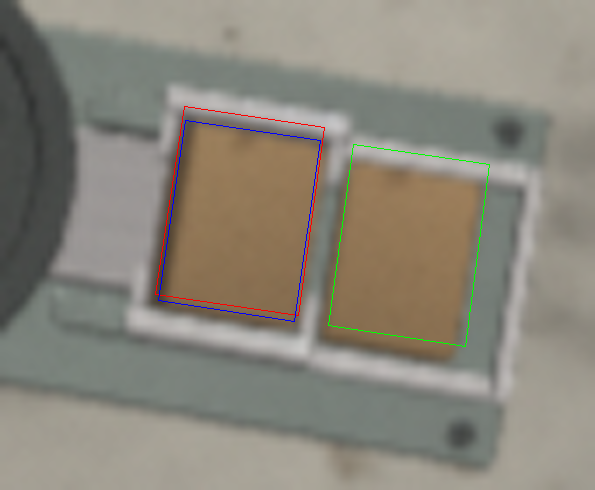

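```bash
python3 - <<'E'
import cv2,numpy as np
from bench import cams
a=cv2.imread('pics/top0.png')[190:260,290:375]
b=cams.snapshot('top')['img'][190:260,290:375,::-1]
cv2.imwrite('pics/tz.png',np.hstack([cv2.resize(q,None,fx=4.6,fy=4.6,interpolation=cv2.INTER_CUBIC) for q in (a,b)]))
a=cv2.imread('pics/side0.png')[190:265,270:350]
b=cams.snapshot('side')['img'][190:265,270:350,::-1]
cv2.imwrite('pics/sz.png',np.hstack([cv2.resize(q,None,fx=5,fy=5,interpolation=cv2.INTER_CUBIC) for q in (a,b)]))
E
```

```text
(no output)
```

View pics/tz.png

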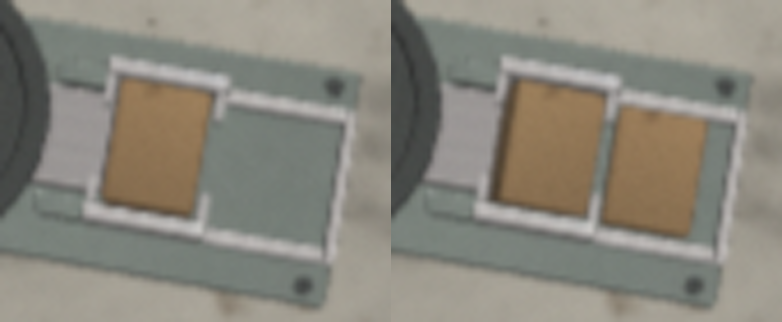

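View pics/sz.png

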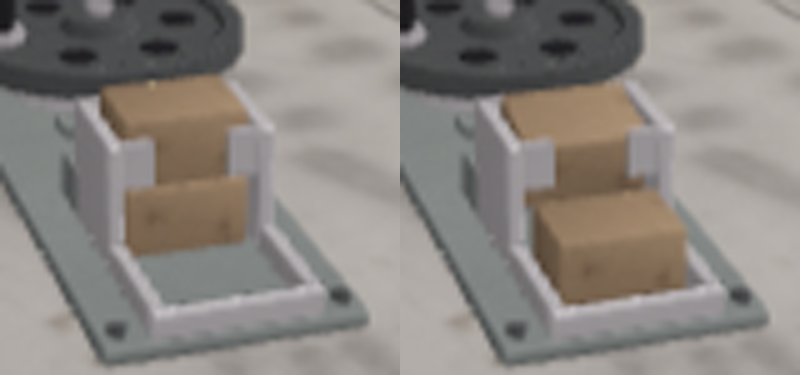

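Emit:
{"api": "jog_arm", "payload": {"series": [{"x": -0.02, "y": 0.009, "z": 0, "rx": 0, "ry": 0, "rz": 0}, {"x": -0.033, "y": 0.014, "z": 0, "rx": 0, "ry": 0, "rz": 0}, {"x": -0.033, "y": 0.014, "z": 0, "rx": 0, "ry": 0, "rz": 0}, {"x": -0.033, "y": 0.014, "z": 0, "rx": 0, "ry": 0, "rz": 0}, {"x": -0.033, "y": 0.014, "z": 0, "rx": 0, "ry": 0, "rz": 0}, {"x": -0.033, "y": 0.014, "z": 0, "rx": 0, "ry": 0, "rz": 0}, {"x": -0.033, "y": 0.014, "z": 0, "rx": 0, "ry": 0, "rz": 0}, {"x": -0.033, "y": 0.014, "z": 0, "rx": 0, "ry": 0, "rz": 0}, {"x": -0.033, "y": 0.014, "z": 0, "rx": 0, "ry": 0, "rz": 0}, {"x": -0.02, "y": 0.009, "z": 0, "rx": 0, "ry": 0, "rz": 0}, {"x": 0, "y": 0, "z": 0, "rx": 0, "ry": 0, "rz": 0}, {"x": 0, "y": 0, "z": 0, "rx": 0, "ry": 0, "rz": 0}]}}

```text
time: 13.8
tool_pos: [0.39, -0.3933, 0.1904]
ee_rot: [-3.116, -0.005, 1.153]
wrist_force: [-0.7, 1.3, 0.3]
width: 0.0941
```

```bash
python3 - <<'E'
from h import *
from bench import cams,robot
print(robot.get_obs()['tool_pos'],robot.get_obs()['time'])
s=cams.snapshot('wrist')
cv2.imwrite('pics/w11.png',s['img'][:,:,::-1])
b=cams.snapshot('side')['img'][190:265,270:350,::-1]
cv2.imwrite('pics/sz2.png',cv2.resize(b,None,fx=7,fy=7,interpolation=cv2.INTER_CUBIC))
E
```

```text
[ 0.3900444  -0.39329629  0.19042349] 13.8
```

View pics/w11.png

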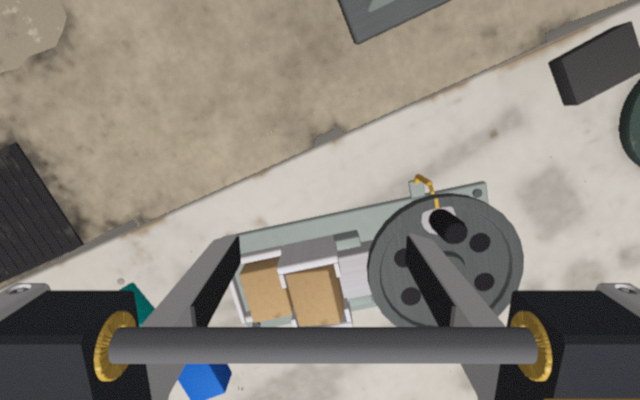

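View pics/sz2.png

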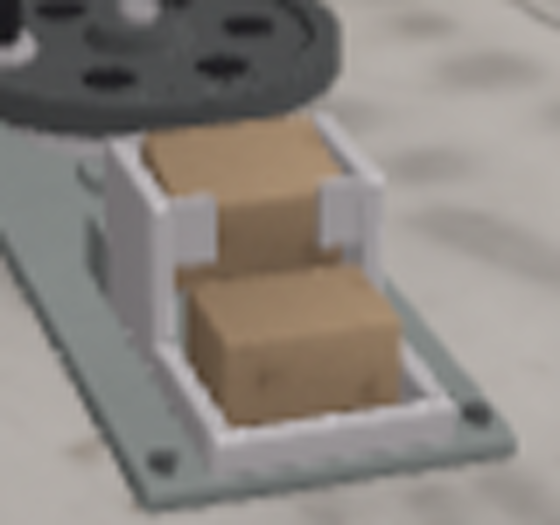

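```bash
python3 - <<'E'
import cv2
a=cv2.imread('pics/w11.png')[225:330,230:385]
cv2.imwrite('pics/w11z.png',cv2.resize(a,None,fx=5,fy=5,interpolation=cv2.INTER_CUBIC))
E
```

```text
(no output)
```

View pics/w11z.png

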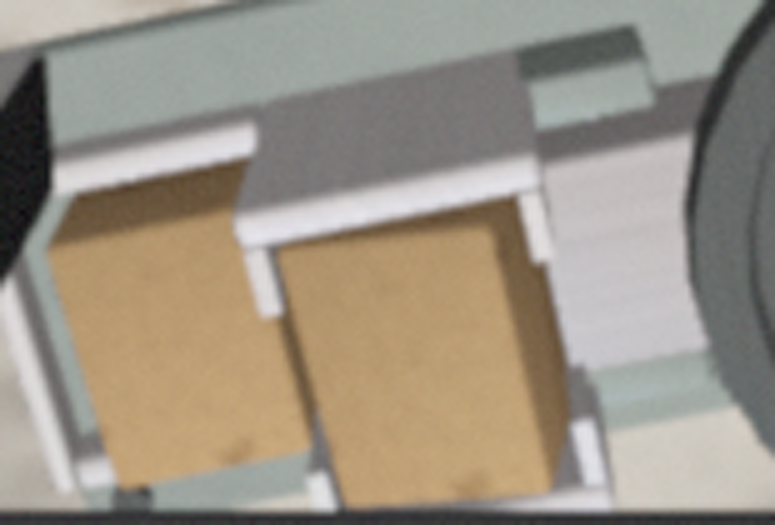

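The close view shows the upper block tilted forward and jammed in the magazine: its rear face is visible at crop (530,330). The lower block, ram and wheel are where they should be. I'll nudge the high rear edge of the jammed block down with the closed fingertips so it seats, without touching the wheel.

```bash
cat > p2.py <<'E'
from h import *
from bench import robot
o=robot.get_obs()
print(o['time'],np.round(o['tool_pos'],4),np.round(o['wrist_force'],1),o['width'])
print('rel mm',(rel(o,[.4823,-.4297,.15])*1000).round(1),'rot',np.degrees((R.from_euler('xyz',o['ee_rot']).inv()*R.from_euler('xyz',[np.pi,0,1.177])).as_rotvec()).round(2))
E
python3 p2.py
```

```text
13.9 [ 0.3903 -0.3918  0.1906] [0.2 0.1 0.5] 0.0941606861499649
rel mm [  2.3 100.4  38. ] rot [-1.48 -0.28 -1.26]
```

Emit:
{"api": "jog_arm", "payload": {"series": [{"x": 0.001, "y": 0.02, "z": 0, "rx": -0.5, "ry": -0.1, "rz": -0.4}, {"x": 0.001, "y": 0.025, "z": 0, "rx": -0.5, "ry": -0.1, "rz": -0.4}, {"x": 0, "y": 0.025, "z": 0, "rx": -0.5, "ry": 0, "rz": -0.4}, {"x": 0, "y": 0.02, "z": 0, "rx": 0, "ry": 0, "rz": 0}, {"x": 0, "y": 0.01, "z": 0, "rx": 0, "ry": 0, "rz": 0}, {"x": 0, "y": 0, "z": 0.01, "rx": 0, "ry": 0, "rz": 0}, {"x": 0, "y": 0, "z": 0, "rx": 0, "ry": 0, "rz": 0}, {"x": 0, "y": 0, "z": 0, "rx": 0, "ry": 0, "rz": 0}, {"x": 0, "y": 0, "z": 0, "rx": 0, "ry": 0, "rz": 0}, {"x": 0, "y": 0, "z": 0, "rx": 0, "ry": 0, "rz": 0}, {"x": 0, "y": 0, "z": 0, "rx": 0, "ry": 0, "rz": 0}], "claw": 0}}

```text
time: 14.82
tool_pos: [0.4868, -0.4167, 0.1823]
ee_rot: [3.14, -0.004, 1.188]
wrist_force: [-0.2, -0.5, 0.9]
width: 0.0238
```

```bash
python3 p2.py
```

```text
14.8167 [ 0.4868 -0.4167  0.1823] [-0.2 -0.5  0.9] 0.023759575408971778
rel mm [-13.8   0.6  32.3] rot [ 0.09 -0.22  0.65]
```

Emit:
{"api": "jog_arm", "payload": {"series": [{"x": -0.007, "y": 0, "z": 0, "rx": 0, "ry": 0, "rz": 0.4}, {"x": -0.006, "y": 0, "z": 0, "rx": 0, "ry": 0, "rz": 0.3}, {"x": 0, "y": 0, "z": 0, "rx": 0, "ry": 0, "rz": 0}, {"x": 0, "y": 0, "z": 0.02, "rx": 0, "ry": 0, "rz": 0}, {"x": 0, "y": 0, "z": 0.02, "rx": 0, "ry": 0, "rz": 0}, {"x": 0, "y": 0, "z": 0.01, "rx": 0, "ry": 0, "rz": 0}, {"x": 0, "y": 0, "z": 0, "rx": 0, "ry": 0, "rz": 0}, {"x": 0, "y": 0, "z": 0, "rx": 0, "ry": 0, "rz": 0}]}}

```text
time: 15.48
tool_pos: [0.4801, -0.4334, 0.1346]
ee_rot: [3.134, -0.0, 1.17]
wrist_force: [-0.1, 0.6, 0.5]
width: 0.0006
```

```bash
python3 p2.py; python3 - <<'E'
from h import *
from bench import cams,robot
s=cams.snapshot('side'); o=robot.get_obs()
cv2.imwrite('pics/s12.png',cv2.resize(s['img'][160:265,260:350,::-1],None,fx=5.5,fy=5.5,interpolation=cv2.INTER_CUBIC))
E
```

```text
15.4833 [ 0.4801 -0.4334  0.1346] [-0.1  0.6  0.5] 0.000564332461206526
rel mm [  4.2   0.7 -15.4] rot [ 0.43 -0.02 -0.39]
```

View pics/s12.png

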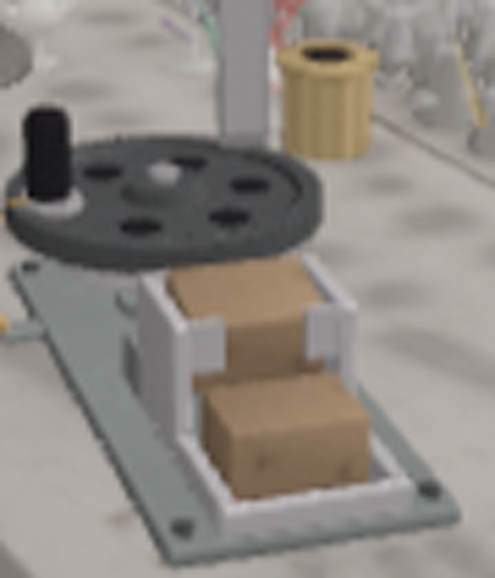

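Emit:
{"api": "jog_arm", "payload": {"series": [{"x": 0.006, "y": 0, "z": 0, "rx": 0.3, "ry": 0, "rz": -0.3}, {"x": 0, "y": 0, "z": 0.01, "rx": 0, "ry": 0, "rz": 0}, {"x": 0, "y": 0, "z": 0.015, "rx": 0, "ry": 0, "rz": 0}, {"x": 0, "y": 0, "z": 0.01, "rx": 0, "ry": 0, "rz": 0}, {"x": 0, "y": 0, "z": 0.003, "rx": 0, "ry": 0, "rz": 0}, {"x": 0, "y": 0, "z": 0, "rx": 0, "ry": 0, "rz": 0}, {"x": 0, "y": 0, "z": 0, "rx": 0, "ry": 0, "rz": 0}]}}

```text
time: 16.12
tool_pos: [0.4854, -0.4287, 0.099]
ee_rot: [3.132, 0.003, 1.177]
wrist_force: [0.0, 0.2, 0.1]
width: 0.0005
```

```bash
python3 p2.py
```

```text
16.1167 [ 0.4854 -0.4287  0.099 ] [0.  0.2 0.1] 0.0005240074591955496
rel mm [ -2.3  -2.  -51. ] rot [0.55 0.17 0.01]
```

Emit:
{"api": "jog_arm", "payload": {"series": [{"x": 0, "y": -0.001, "z": 0.007, "rx": 0.3, "ry": 0, "rz": 0}, {"x": 0, "y": 0, "z": 0.006, "rx": 0.2, "ry": 0, "rz": 0}, {"x": 0, "y": 0, "z": 0.004, "rx": 0, "ry": 0, "rz": 0}, {"x": 0, "y": 0, "z": 0.002, "rx": 0, "ry": 0, "rz": 0}]}}

```text
time: 16.45
tool_pos: [0.4854, -0.4293, 0.0806]
ee_rot: [3.138, 0.005, 1.177]
wrist_force: [0.1, -0.0, -0.2]
width: 0.0001
```

```bash
python3 p2.py
```

```text
16.45 [ 0.4854 -0.4293  0.0806] [ 0.1 -0.  -0.2] 7.52469413869853e-05
rel mm [ -1.8  -2.5 -69.4] rot [0.2  0.26 0.01]
```

Emit:
{"api": "jog_arm", "payload": {"series": [{"x": 0, "y": -0.001, "z": 0.003, "rx": 0, "ry": 0, "rz": 0}, {"x": 0, "y": 0, "z": 0.002, "rx": 0, "ry": 0, "rz": 0}, {"x": 0, "y": 0, "z": 0.002, "rx": 0, "ry": 0, "rz": 0}]}}

```text
time: 16.7
tool_pos: [0.4848, -0.4295, 0.0765]
ee_rot: [3.136, 0.006, 1.177]
wrist_force: [-2.3, 3.1, 8.9]
width: 0.0004
```

```bash
python3 p2.py
```

```text
16.7 [ 0.4848 -0.4295  0.0765] [-2.3  3.1  8.9] 0.00043301306040351026
rel mm [ -1.6  -1.8 -73.5] rot [0.33 0.32 0.01]
```

Emit:
{"api": "jog_arm", "payload": {"series": [{"x": 0, "y": 0, "z": 0.002, "rx": 0, "ry": 0, "rz": 0}, {"x": 0, "y": 0, "z": 0.002, "rx": 0, "ry": 0, "rz": 0}]}}

```text
time: 16.87
tool_pos: [0.4848, -0.4295, 0.0766]
ee_rot: [3.134, 0.006, 1.177]
wrist_force: [-1.5, 2.0, 5.1]
width: 0.0002
```

```bash
python3 p2.py
```

```text
16.8667 [ 0.4848 -0.4295  0.0766] [-1.5  2.   5.1] 0.0002484356241633667
rel mm [ -1.6  -1.7 -73.4] rot [0.42 0.36 0.01]
```

Emit:
{"api": "jog_arm", "payload": {"series": [{"x": 0, "y": 0, "z": 0.004, "rx": 0, "ry": 0, "rz": 0}, {"x": 0, "y": 0, "z": 0.005, "rx": 0, "ry": 0, "rz": 0}]}}

```text
time: 17.03
tool_pos: [0.4852, -0.4298, 0.0761]
ee_rot: [3.13, 0.008, 1.177]
wrist_force: [-6.4, 6.6, 20.5]
width: 0.0006
```

```bash
python3 p2.py
```

```text
17.0333 [ 0.4852 -0.4298  0.0761] [-6.4  6.6 20.5] 0.0006054610919416432
rel mm [ -1.6  -1.9 -73.9] rot [0.64 0.46 0.02]
```

Pressing at 20 N doesn't move it, so the rear edge is hung on the ram lip. I'll stop pressing. Instead I'll take the block along its 45 mm length through the gaps in the magazine ends, square it up just clear of the ram, and let it drop.

Emit:
{"api": "jog_arm", "payload": {"series": [{"x": 0, "y": 0, "z": -0.01, "rx": 0, "ry": 0, "rz": 0}, {"x": 0, "y": 0, "z": -0.02, "rx": 0, "ry": 0, "rz": 0}, {"x": 0, "y": 0, "z": -0.02, "rx": 0.3, "ry": 0.2, "rz": 0}, {"x": -0.004, "y": 0, "z": 0, "rx": 0.3, "ry": 0.2, "rz": -4}, {"x": -0.004, "y": 0, "z": 0, "rx": 0, "ry": 0, "rz": -4}, {"x": 0, "y": 0, "z": 0, "rx": 0, "ry": 0, "rz": -4}, {"x": 0, "y": 0, "z": 0, "rx": 0, "ry": 0, "rz": 0}, {"x": 0, "y": 0, "z": 0, "rx": 0, "ry": 0, "rz": 0}], "claw": 0.65}}

```text
time: 17.7
tool_pos: [0.4828, -0.4382, 0.1347]
ee_rot: [3.135, 0.006, 1.394]
wrist_force: [0.0, -0.7, 0.5]
width: 0.0503
```

```bash
cat > p3.py <<'E'
from h import *
from bench import robot,cams
o=robot.get_obs()
print(o['time'],np.round(o['tool_pos'],4),np.round(o['wrist_force'],1),o['width'])
H=np.array([.503,-.3125]); y=np.radians(-100)
ux=np.array([np.cos(y),np.sin(y)]); uy=np.array([-np.sin(y),np.cos(y)])
d=np.array(o['tool_pos'][:2])-H; print('hub xy mm',(d@ux*1000).round(1),(d@uy*1000).round(1))
print('rel mm',(rel(o,[*(H+.129*ux),.1])*1000).round(1),'rot',np.degrees((R.from_euler('xyz',o['ee_rot']).inv()*R.from_euler('xyz',[np.pi,0,np.radians(80)])).as_rotvec()).round(2))
E
python3 p3.py;  python3 - <<'E'
from h import *
from bench import cams,robot
s=cams.snapshot('side')
cv2.imwrite('pics/s13.png',cv2.resize(s['img'][160:265,260:350,::-1],None,fx=5.5,fy=5.5,interpolation=cv2.INTER_CUBIC))
s=cams.snapshot('wrist')
cv2.imwrite('pics/w13.png',s['img'][:,:,::-1])
E
```

```text
17.7 [ 0.4828 -0.4382  0.1347] [ 0.  -0.7  0.5] 0.05029461720444862
hub xy mm 127.3 1.9
rel mm [-1.5 -2.2 34.7] rot [ 0.4   0.35 -0.1 ]
```

View pics/s13.png

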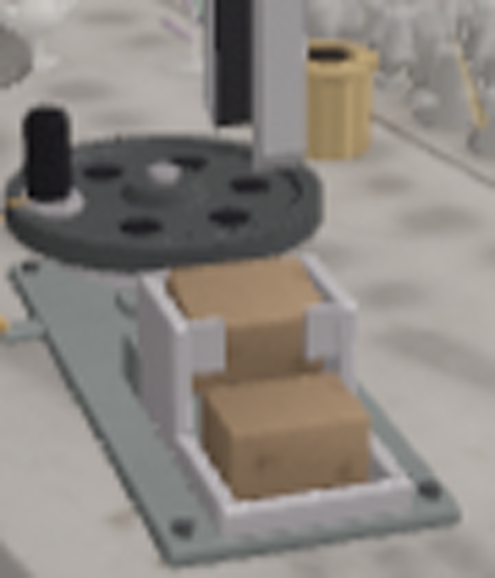

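View pics/w13.png

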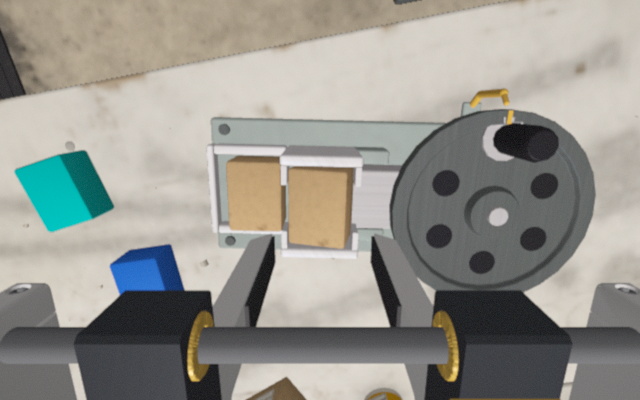

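Emit:
{"api": "jog_arm", "payload": {"series": [{"x": -0.0015, "y": -0.002, "z": 0.01, "rx": 0.3, "ry": 0.2, "rz": 0}, {"x": 0, "y": 0, "z": 0.015, "rx": 0, "ry": 0, "rz": 0}, {"x": 0, "y": 0, "z": 0.008, "rx": 0, "ry": 0, "rz": 0}, {"x": 0, "y": 0, "z": 0, "rx": 0, "ry": 0, "rz": 0}, {"x": 0, "y": 0, "z": 0, "rx": 0, "ry": 0, "rz": 0}]}}

```text
time: 18.22
tool_pos: [0.4797, -0.4386, 0.0973]
ee_rot: [-3.14, 0.0, 1.392]
wrist_force: [-0.1, -0.0, 0.4]
width: 0.0613
```

```bash
python3 p3.py;  python3 - <<'E'
from h import *
from bench import cams,robot
s=cams.snapshot('wrist')
cv2.imwrite('pics/w14.png',cv2.resize(s['img'][120:320,180:440,::-1],None,fx=2.8,fy=2.8))
E
```

```text
18.2167 [ 0.4797 -0.4386  0.0973] [-0.1 -0.   0.4] 0.06130679430757418
hub xy mm 128.2 -1.1
rel mm [-0.8  1.1 -2.7] rot [-0.09  0.02 -0.25]
```

View pics/w14.png

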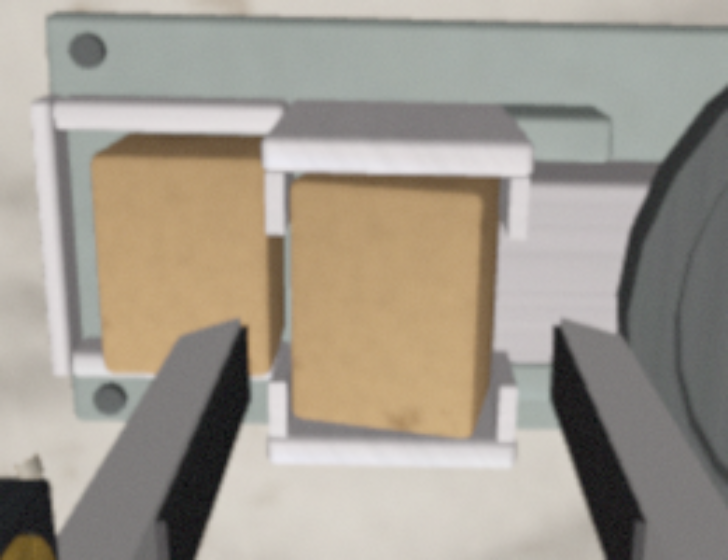

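Emit:
{"api": "jog_arm", "payload": {"series": [{"x": 0, "y": 0.001, "z": 0.01, "rx": 0, "ry": 0, "rz": -0.2}, {"x": 0, "y": 0, "z": 0.012, "rx": 0, "ry": 0, "rz": 0}, {"x": 0, "y": 0, "z": 0.008, "rx": 0, "ry": 0, "rz": 0}, {"x": 0, "y": 0, "z": 0, "rx": 0, "ry": 0, "rz": 0}, {"x": 0, "y": 0, "z": 0, "rx": 0, "ry": 0, "rz": 0}]}}

```text
time: 18.68
tool_pos: [0.481, -0.439, 0.0648]
ee_rot: [-3.141, 0.001, 1.396]
wrist_force: [0.3, -0.0, 0.3]
width: 0.0614
```

```bash
python3 p3.py;  python3 - <<'E'
from h import *
from bench import cams,robot
s=cams.snapshot('side')
cv2.imwrite('pics/s15.png',cv2.resize(s['img'][160:265,260:350,::-1],None,fx=5.5,fy=5.5,interpolation=cv2.INTER_CUBIC))
E
```

```text
18.6833 [ 0.481  -0.439   0.0648] [ 0.3 -0.   0.3] 0.06142129711018717
hub xy mm 128.4 0.4
rel mm [ -0.6  -0.4 -35.2] rot [-0.05  0.05 -0.04]
```

View pics/s15.png

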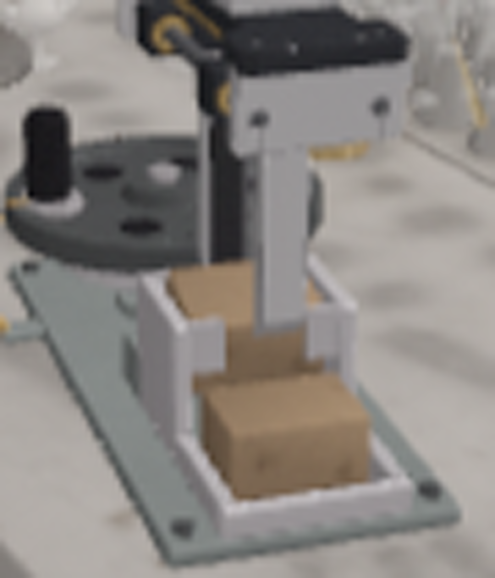

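Emit:
{"api": "jog_arm", "payload": {"series": [{"x": -0.0005, "y": 0, "z": 0.001, "rx": 0, "ry": 0, "rz": 0}, {"x": 0, "y": 0, "z": 0, "rx": 0, "ry": 0, "rz": 0}, {"x": 0, "y": 0, "z": 0, "rx": 0, "ry": 0, "rz": 0}, {"x": 0, "y": 0, "z": 0, "rx": 0, "ry": 0, "rz": 0}, {"x": 0, "y": 0, "z": 0, "rx": 0, "ry": 0, "rz": 0}, {"x": 0, "y": 0, "z": 0, "rx": 0, "ry": 0, "rz": 0}], "claw": 0.4}}

```text
time: 19.23
tool_pos: [0.481, -0.4418, 0.0657]
ee_rot: [3.14, 0.005, 1.395]
wrist_force: [0.3, 0.0, -1.7]
width: 0.0455
```

```bash
python3 p3.py;  python3 - <<'E'
from h import *
from bench import cams,robot
s=cams.snapshot('wrist')
cv2.imwrite('pics/w16.png',cv2.resize(s['img'][120:320,180:440,::-1],None,fx=2.8,fy=2.8))
E
```

```text
19.2333 [ 0.481  -0.4418  0.0657] [ 0.3  0.  -1.7] 0.04546449074130388
hub xy mm 131.1 0.8
rel mm [  1.9  -0.8 -34.4] rot [ 0.08  0.3  -0.1 ]
```

View pics/w16.png

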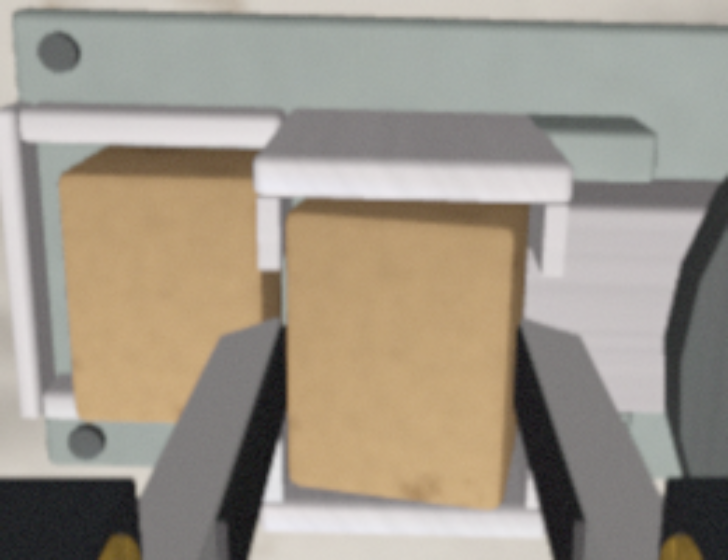

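Emit:
{"api": "jog_arm", "payload": {"series": [{"x": 0.0015, "y": 0, "z": 0, "rx": 0, "ry": 0.3, "rz": 0}, {"x": 0, "y": 0, "z": 0.003, "rx": 0, "ry": 0, "rz": 0}, {"x": 0, "y": 0, "z": 0.003, "rx": 0, "ry": 0, "rz": 0}, {"x": 0, "y": 0, "z": 0.003, "rx": 0, "ry": 0, "rz": 0}]}}

```text
time: 19.62
tool_pos: [0.4816, -0.4419, 0.0641]
ee_rot: [3.137, 0.004, 1.394]
wrist_force: [-4.5, 2.6, 9.7]
width: 0.0453
```

```bash
python3 p3.py
```

```text
19.6167 [ 0.4816 -0.4419  0.0641] [-4.5  2.6  9.7] 0.045288554693899676
hub xy mm 131.2 1.4
rel mm [  2.1  -1.2 -35.9] rot [ 0.27  0.22 -0.11]
```

```bash
python3 - <<'E'
from h import *
from bench import cams
s=cams.snapshot('wrist')
E=lambda r:R.from_euler('xyz',r).as_matrix()
M1=E([3.12480219,-.00461034,1.16720273]);t1=np.array([.44363048,-.32156769,.20717693])
C1=E([2.85154624,-.00444802,1.16645757]);c1=np.array([.36757065,-.29140344,.38459359])
M2=E([-3.116,-.005,1.153]);t2=np.array([.3900444,-.39329629,.19042349])
g=dict(mtx=s['mtx'],origin=t2+M2@M1.T@(c1-t1),attitude=R.from_matrix(M2@M1.T@C1).as_euler('xyz'))
H=np.array([.503,-.3125]); y=np.radians(-100)
ux=np.array([np.cos(y),np.sin(y)]); uy=np.array([-np.sin(y),np.cos(y)])
def hub(px,z):
    p=ray(g,(px[0]/5+229.6,px[1]/5+224.6),z)[:2]-H; return (np.array([p@ux,p@uy])*1000).round(1)
for n,px,z in [('blocktop rear far',(552,488),.077),('top rear near',(495,222),.077),('top front near',(278,250),.077),('bot rear',(568,380),.042),('bot rear',(568,380),.035),('bot rear near',(548,270),.042),('wall top front near corner',(238,215),.08),('wall top rear near',(538,165),.08),('wall top near outer front',(262,100),0.08),('rear post front-inner bottom edge',(548,262),.08),('front post inner',(283,315),.08),('lower rear far',(310,452),.045),('lower rear near',(238,215),.045),('lower front near',(50,250),.045),('lower front far',(120,488),.045)]:
    print(n,hub(px,z))
E
```

```text
blocktop rear far [113.   25.4]
top rear near [110.4 -32.3]
top front near [151.4 -36.7]
bot rear [107.1  23.8]
bot rear [107.6  27.9]
bot rear near [105.3  -2.5]
wall top front near corner [156.  -46.7]
wall top rear near [ 99.7 -42.8]
wall top near outer front [145.5 -67.5]
rear post front-inner bottom edge [102.4 -23.4]
front post inner [153.3 -25. ]
lower rear far [164.8  25.3]
lower rear near [164.7 -31.9]
lower front near [204.9 -33.8]
lower front far [207.   23.7]
```

Emit:
{"api": "jog_arm", "payload": {"series": [{"x": 0, "y": 0, "z": -0.004, "rx": 0, "ry": 0, "rz": 0}, {"x": 0, "y": 0, "z": -0.004, "rx": 0.2, "ry": 0.2, "rz": 0}, {"x": 0.001, "y": -0.001, "z": 0, "rx": 0, "ry": 0, "rz": 0}, {"x": 0, "y": 0, "z": 0, "rx": 0, "ry": 0, "rz": 0}]}}

```text
time: 20.0
tool_pos: [0.4806, -0.4428, 0.0725]
ee_rot: [3.139, 0.004, 1.393]
wrist_force: [-1.1, 0.4, -0.8]
width: 0.045
```

```bash
python3 p3.py;  python3 - <<'E'
from h import *
from bench import cams,robot
s=cams.snapshot('wrist')
cv2.imwrite('pics/w17.png',cv2.resize(s['img'][120:320,180:440,::-1],None,fx=2.8,fy=2.8))
s=cams.snapshot('side')
cv2.imwrite('pics/s17.png',cv2.resize(s['img'][160:265,260:350,::-1],None,fx=5.5,fy=5.5,interpolation=cv2.INTER_CUBIC))
E
```

```text
20.0 [ 0.4806 -0.4428  0.0725] [-1.1  0.4 -0.8] 0.04504887326350588
hub xy mm 132.2 0.5
rel mm [  3.   -0.5 -27.5] rot [ 0.15  0.25 -0.18]
```

View pics/w17.png

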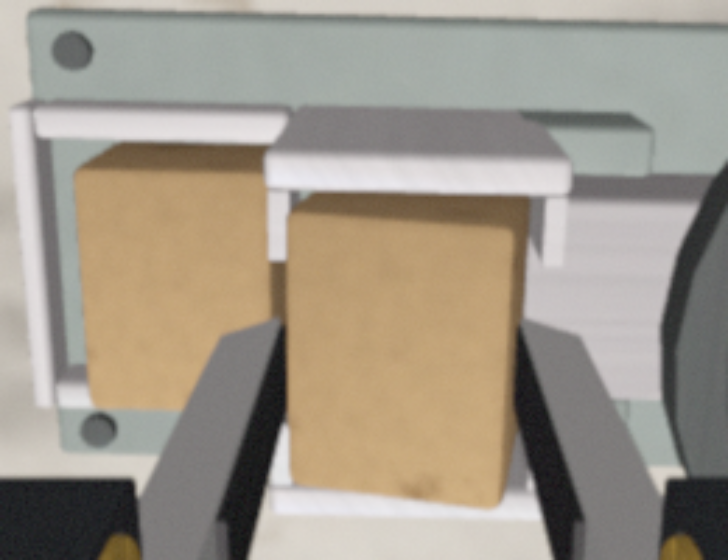

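View pics/s17.png

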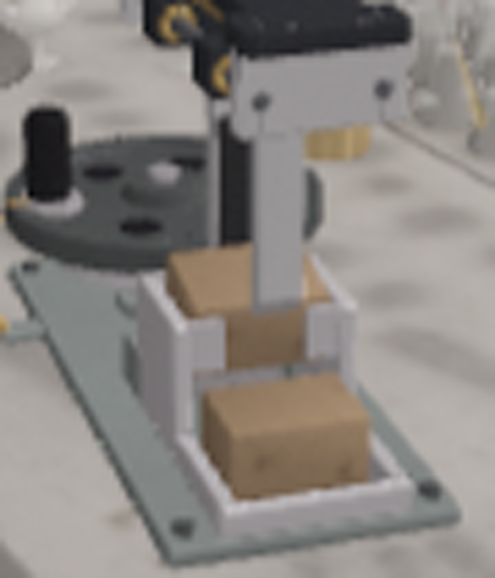

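Emit:
{"api": "jog_arm", "payload": {"series": [{"x": 0.0015, "y": -0.0005, "z": -0.002, "rx": 0.1, "ry": 0.25, "rz": -0.2}, {"x": 0.0, "y": 0, "z": 0, "rx": 0, "ry": 0, "rz": 0}, {"x": 0, "y": 0, "z": 0, "rx": 0, "ry": 0, "rz": 0}]}}

```text
time: 20.35
tool_pos: [0.4801, -0.4427, 0.0744]
ee_rot: [3.141, 0.003, 1.397]
wrist_force: [0.9, -2.6, -0.0]
width: 0.0455
```

```bash
python3 p3.py;  python3 - <<'E'
from h import *
from bench import cams,robot
s=cams.snapshot('wrist')
cv2.imwrite('pics/w18.png',cv2.resize(s['img'][170:310,265:395,::-1],None,fx=4.5,fy=4.2,interpolation=cv2.INTER_CUBIC))
E
```

```text
20.35 [ 0.4801 -0.4427  0.0744] [ 0.9 -2.6 -0. ] 0.04550818858791786
hub xy mm 132.2 0.1
rel mm [  3.1  -0.1 -25.6] rot [0.05 0.16 0.02]
```

View pics/w18.png

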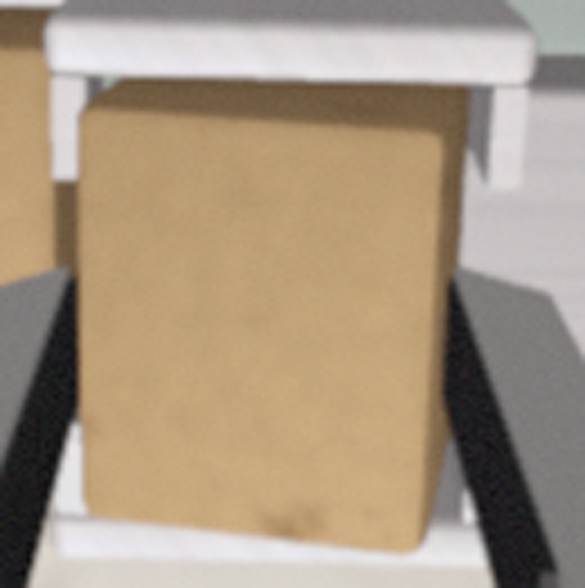

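Emit:
{"api": "jog_arm", "payload": {"series": [{"x": 0, "y": 0, "z": 0.004, "rx": 0, "ry": 0, "rz": 0}, {"x": 0, "y": 0, "z": 0.004, "rx": 0, "ry": 0, "rz": 0}, {"x": 0, "y": 0, "z": 0, "rx": 0, "ry": 0, "rz": 0}]}}

```text
time: 20.65
tool_pos: [0.4811, -0.4421, 0.0682]
ee_rot: [3.138, 0.002, 1.397]
wrist_force: [-0.2, -3.2, -3.6]
width: 0.0453
```

Emit:
{"api": "jog_arm", "payload": {"series": [{"x": 0, "y": 0, "z": 0, "rx": 0, "ry": 0, "rz": 0}, {"x": 0, "y": 0, "z": 0, "rx": 0, "ry": 0, "rz": 0}, {"x": 0, "y": 0, "z": 0, "rx": 0, "ry": 0, "rz": 0}, {"x": 0.001, "y": 0, "z": 0, "rx": 0, "ry": 0, "rz": 0}, {"x": 0.001, "y": 0, "z": 0, "rx": 0, "ry": 0, "rz": 0}], "claw": 0.62}}

```text
time: 21.07
tool_pos: [0.4816, -0.4357, 0.0656]
ee_rot: [-3.142, -0.006, 1.399]
wrist_force: [-0.8, -1.7, 0.9]
width: 0.0581
```

```bash
python3 p3.py;  python3 - <<'E'
from h import *
from bench import cams,robot
s=cams.snapshot('wrist')
cv2.imwrite('pics/w19.png',cv2.resize(s['img'][120:320,180:440,::-1],None,fx=2.8,fy=2.8))
s=cams.snapshot('side')
cv2.imwrite('pics/s19.png',cv2.resize(s['img'][160:265,260:350,::-1],None,fx=5.5,fy=5.5,interpolation=cv2.INTER_CUBIC))
E
```

```text
21.0667 [ 0.4816 -0.4357  0.0656] [-0.8 -1.7  0.9] 0.05807616283686243
hub xy mm 125.0 0.3
rel mm [ -3.8  -0.3 -34.5] rot [-0.   -0.37  0.15]
```

View pics/w19.png

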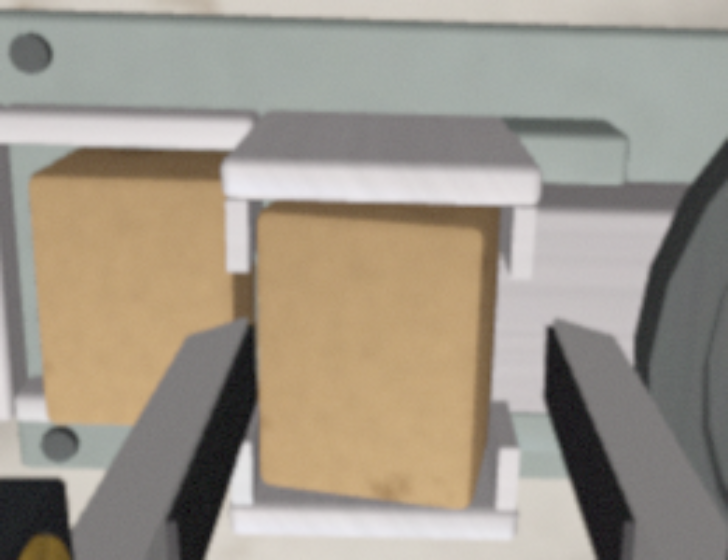

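View pics/s19.png

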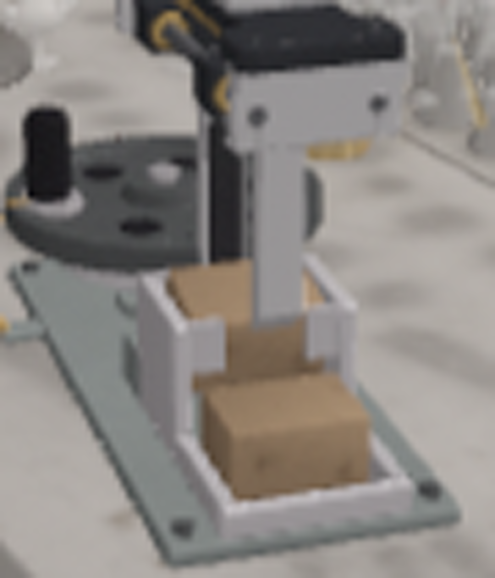

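Emit:
{"api": "jog_arm", "payload": {"series": [{"x": -0.003, "y": 0, "z": 0, "rx": 0, "ry": -0.3, "rz": 0}, {"x": -0.001, "y": 0, "z": 0.004, "rx": 0, "ry": 0, "rz": 0}, {"x": 0, "y": 0, "z": 0.005, "rx": 0, "ry": 0, "rz": 0}, {"x": 0, "y": 0, "z": 0.002, "rx": 0, "ry": 0, "rz": 0}]}}

```text
time: 21.5
tool_pos: [0.4814, -0.4399, 0.0546]
ee_rot: [3.14, -0.0, 1.399]
wrist_force: [-0.4, 1.4, 0.1]
width: 0.0581
```

```bash
python3 p3.py
```

```text
21.5 [ 0.4814 -0.4399  0.0546] [-0.4  1.4  0.1] 0.05805725917662407
hub xy mm 129.2 0.8
rel mm [  0.2  -0.8 -45.4] rot [ 0.08 -0.03  0.17]
```

Now re-grip with more depth, so the pads square the block.

Emit:
{"api": "jog_arm", "payload": {"series": [{"x": 0, "y": 0, "z": 0, "rx": 0, "ry": 0, "rz": 0}, {"x": 0, "y": 0, "z": 0, "rx": 0, "ry": 0, "rz": 0}, {"x": 0, "y": 0, "z": 0, "rx": 0, "ry": 0, "rz": 0}, {"x": 0, "y": 0, "z": 0, "rx": 0, "ry": 0, "rz": 0}, {"x": 0, "y": 0, "z": 0, "rx": 0, "ry": 0, "rz": 0}, {"x": 0, "y": 0, "z": 0, "rx": 0, "ry": 0, "rz": 0}], "claw": 0.4}}

```text
time: 22.0
tool_pos: [0.4807, -0.4404, 0.0533]
ee_rot: [3.141, -0.0, 1.399]
wrist_force: [0.5, 0.3, -0.5]
width: 0.0479
```

```bash
python3 p3.py;  python3 - <<'E'
from h import *
from bench import cams,robot
s=cams.snapshot('wrist')
cv2.imwrite('pics/w20.png',cv2.resize(s['img'][120:320,180:440,::-1],None,fx=2.8,fy=2.8))
E
```

```text
22.0 [ 0.4807 -0.4404  0.0533] [ 0.5  0.3 -0.5] 0.04786038162777016
hub xy mm 129.9 0.3
rel mm [  0.9  -0.3 -46.7] rot [ 0.01 -0.01  0.14]
```

View pics/w20.png

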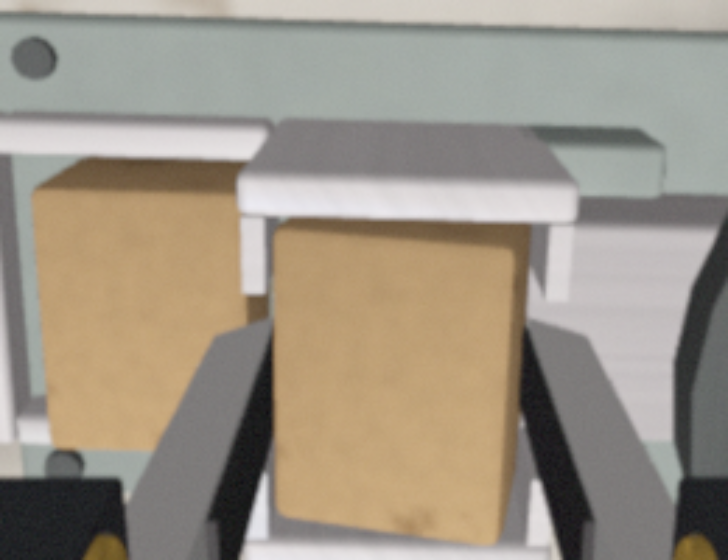

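Emit:
{"api": "jog_arm", "payload": {"series": [{"x": 0, "y": 0, "z": 0, "rx": 0, "ry": 0, "rz": 0}, {"x": 0, "y": 0, "z": 0, "rx": 0, "ry": 0, "rz": 0}, {"x": 0, "y": 0, "z": -0.003, "rx": 0, "ry": 0, "rz": 0}, {"x": 0, "y": 0, "z": -0.003, "rx": 0, "ry": 0, "rz": 0}, {"x": 0, "y": 0, "z": 0, "rx": 0, "ry": 0, "rz": 0}], "claw": 0.3}}

```text
time: 22.47
tool_pos: [0.48, -0.4409, 0.058]
ee_rot: [-3.14, 0.001, 1.398]
wrist_force: [0.3, 0.0, 1.7]
width: 0.0475
```

```bash
python3 p3.py;  python3 - <<'E'
from h import *
from bench import cams,robot
s=cams.snapshot('wrist')
cv2.imwrite('pics/w21.png',cv2.resize(s['img'][120:320,180:440,::-1],None,fx=2.8,fy=2.8))
E
```

```text
22.4667 [ 0.48   -0.4409  0.058 ] [0.3 0.  1.7] 0.04747855735556216
hub xy mm 130.4 -0.4
rel mm [  1.4   0.3 -42. ] rot [-0.1   0.03  0.11]
```

View pics/w21.png

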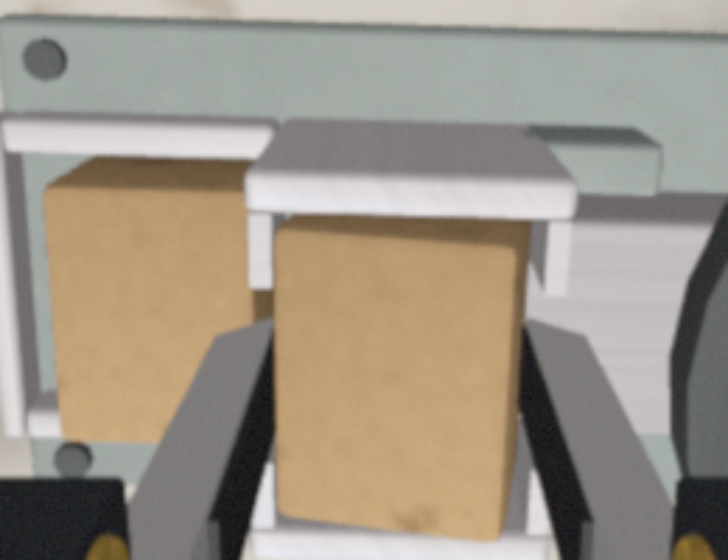

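Emit:
{"api": "jog_arm", "payload": {"series": [{"x": 0.0005, "y": 0, "z": -0.002, "rx": 0, "ry": -2.5, "rz": 0}, {"x": 0.0005, "y": 0, "z": 0, "rx": 0, "ry": -2.5, "rz": 0}, {"x": 0, "y": 0, "z": 0, "rx": 0, "ry": -2.5, "rz": 0}, {"x": 0, "y": 0, "z": 0, "rx": 0, "ry": 0, "rz": 0}]}}

```text
time: 22.85
tool_pos: [0.4805, -0.4398, 0.0614]
ee_rot: [-3.141, 0.134, 1.397]
wrist_force: [0.3, -1.5, -0.8]
width: 0.0473
```

```bash
python3 p3.py;  python3 - <<'E'
from h import *
from bench import cams,robot
s=cams.snapshot('wrist')
cv2.imwrite('pics/w22.png',cv2.resize(s['img'][120:320,180:440,::-1],None,fx=2.8,fy=2.8))
s=cams.snapshot('side')
cv2.imwrite('pics/s22.png',cv2.resize(s['img'][160:265,260:350,::-1],None,fx=5.5,fy=5.5,interpolation=cv2.INTER_CUBIC))
E
```

```text
22.85 [ 0.4805 -0.4398  0.0614] [ 0.3 -1.5 -0.8] 0.04726441759199786
hub xy mm 129.3 -0.1
rel mm [ -4.9   0.1 -38.3] rot [-0.01  7.69  0.02]
```

View pics/w22.png

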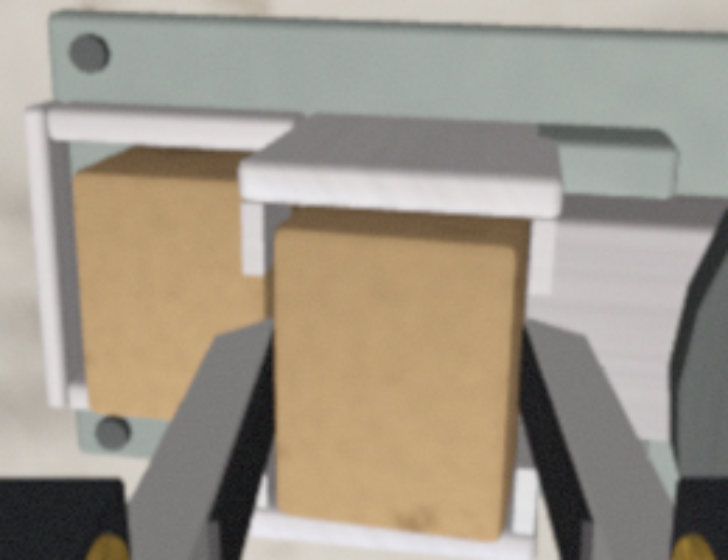

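View pics/s22.png

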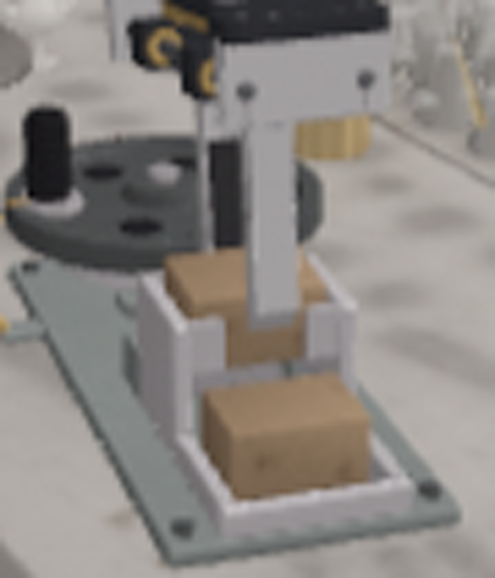

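Emit:
{"api": "jog_arm", "payload": {"series": [{"x": 0.0005, "y": 0, "z": 0.003, "rx": 0, "ry": 0, "rz": 0}, {"x": 0.0005, "y": 0, "z": 0.003, "rx": 0, "ry": 0, "rz": 0}, {"x": 0.0005, "y": 0, "z": 0.003, "rx": 0, "ry": 0, "rz": 0}]}}

```text
time: 23.2
tool_pos: [0.4813, -0.4411, 0.0561]
ee_rot: [3.138, 0.131, 1.394]
wrist_force: [0.7, -1.2, 1.2]
width: 0.0478
```

```bash
python3 p3.py
```

```text
23.2 [ 0.4813 -0.4411  0.0561] [ 0.7 -1.2  1.2] 0.04784619014871299
hub xy mm 130.4 1.0
rel mm [ -4.3  -0.8 -43.7] rot [ 0.2   7.5  -0.12]
```

Emit:
{"api": "jog_arm", "payload": {"series": [{"x": 0.0005, "y": 0, "z": 0.003, "rx": 0, "ry": 0, "rz": 0}, {"x": 0.0, "y": 0, "z": 0.003, "rx": 0, "ry": 0, "rz": 0}]}}

```text
time: 23.37
tool_pos: [0.4817, -0.4424, 0.0511]
ee_rot: [3.136, 0.131, 1.393]
wrist_force: [-0.3, 0.5, -0.6]
width: 0.0473
```

```bash
python3 p3.py; python3 - <<'E'
from h import *
from bench import cams,robot
s=cams.snapshot('side')
cv2.imwrite('pics/s23.png',cv2.resize(s['img'][160:265,260:350,::-1],None,fx=5.5,fy=5.5,interpolation=cv2.INTER_CUBIC))
E
```

```text
23.3667 [ 0.4817 -0.4424  0.0511] [-0.3  0.5 -0.6] 0.04730679515601719
hub xy mm 131.6 1.5
rel mm [ -3.8  -1.3 -48.8] rot [ 0.31  7.5  -0.19]
```

View pics/s23.png

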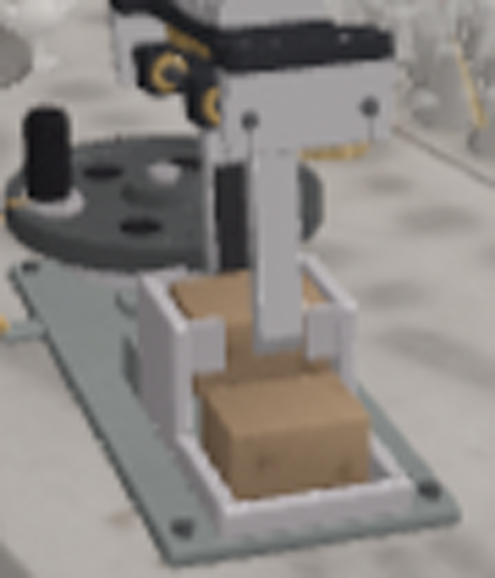

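Emit:
{"api": "jog_arm", "payload": {"series": [{"x": 0, "y": 0, "z": 0, "rx": 0, "ry": 0, "rz": 0}, {"x": 0, "y": 0, "z": 0, "rx": 0, "ry": 0, "rz": 0}, {"x": 0, "y": 0, "z": 0, "rx": 0, "ry": 0, "rz": 0}, {"x": 0, "y": 0, "z": 0, "rx": 0, "ry": 0, "rz": 0}], "claw": 0.6}}

```text
time: 23.75
tool_pos: [0.48, -0.4421, 0.0474]
ee_rot: [3.14, 0.127, 1.392]
wrist_force: [0.3, 0.3, -0.2]
width: 0.0562
```

```bash
python3 p3.py; python3 - <<'E'
from h import *
from bench import cams,robot
s=cams.snapshot('wrist')
cv2.imwrite('pics/w24.png',cv2.resize(s['img'][120:320,180:440,::-1],None,fx=2.8,fy=2.8))
s=cams.snapshot('side')
cv2.imwrite('pics/s24.png',cv2.resize(s['img'][160:265,260:350,::-1],None,fx=5.5,fy=5.5,interpolation=cv2.INTER_CUBIC))
E
```

```text
23.75 [ 0.48   -0.4421  0.0474] [ 0.3  0.3 -0.2] 0.0562002151412153
hub xy mm 131.7 -0.1
rel mm [ -4.    0.2 -52.5] rot [ 0.05  7.3  -0.26]
```

View pics/w24.png

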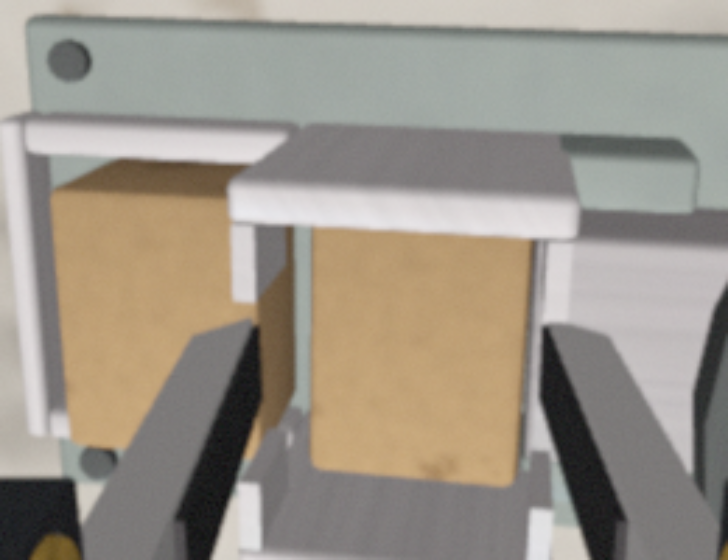

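View pics/s24.png

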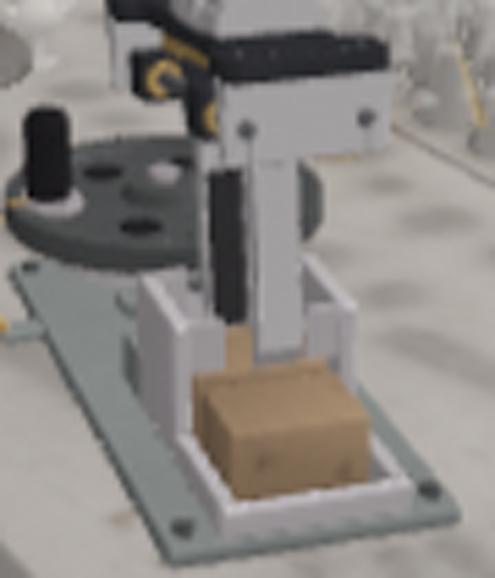

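The upper block is now seated on the bed and lying flat in the magazine. Retreating straight up.

Emit:
{"api": "jog_arm", "payload": {"series": [{"x": -0.001, "y": 0, "z": -0.008, "rx": 0, "ry": 0, "rz": 0}, {"x": -0.002, "y": 0, "z": -0.015, "rx": 0, "ry": 0, "rz": 0}, {"x": -0.002, "y": 0, "z": -0.015, "rx": 0, "ry": 0, "rz": 0}, {"x": -0.002, "y": 0, "z": -0.02, "rx": 0, "ry": 0, "rz": 0}, {"x": -0.003, "y": 0, "z": -0.025, "rx": 0, "ry": 0, "rz": 0}, {"x": -0.003, "y": 0, "z": -0.025, "rx": 0, "ry": 3, "rz": 0}, {"x": 0, "y": 0, "z": -0.02, "rx": 0, "ry": 4, "rz": 0}, {"x": 0, "y": 0, "z": 0, "rx": 0, "ry": 0, "rz": 0}]}}

```text
time: 24.52
tool_pos: [0.4801, -0.4368, 0.1835]
ee_rot: [-3.14, -0.001, 1.396]
wrist_force: [0.0, 0.1, 0.9]
width: 0.0566
```

Emit:
{"api": "jog_arm", "payload": {"series": [{"x": 0.02, "y": -0.01, "z": 0, "rx": 0, "ry": 0, "rz": 0}, {"x": 0.03, "y": -0.01, "z": 0, "rx": 0, "ry": 0, "rz": 0}, {"x": 0.035, "y": -0.01, "z": 0, "rx": 0, "ry": 0, "rz": 0}, {"x": 0.035, "y": -0.01, "z": 0, "rx": 0, "ry": 0, "rz": 0}, {"x": 0.035, "y": -0.01, "z": 0, "rx": 0, "ry": 0, "rz": 0}, {"x": 0.035, "y": -0.01, "z": 0, "rx": 0, "ry": 0, "rz": 0}, {"x": 0.035, "y": -0.01, "z": 0, "rx": 0, "ry": 0, "rz": 0}, {"x": 0.035, "y": -0.01, "z": 0, "rx": 0, "ry": 0, "rz": 0}, {"x": 0.035, "y": -0.01, "z": 0, "rx": 0, "ry": 0, "rz": 0}, {"x": 0.02, "y": 0, "z": 0, "rx": 0, "ry": 0, "rz": 0}, {"x": 0, "y": 0, "z": 0, "rx": 0, "ry": 0, "rz": 0}, {"x": 0, "y": 0, "z": 0, "rx": 0, "ry": 0, "rz": 0}]}}

```text
time: 25.52
tool_pos: [0.4407, -0.0985, 0.1721]
ee_rot: [3.141, 0.015, 1.392]
wrist_force: [0.5, -1.4, -0.7]
width: 0.0564
```

```bash
python3 - <<'E'
from h import *
from bench import cams,robot
o=robot.get_obs(); print(o['time'],o['tool_pos'],np.abs(o['qvel']).max())
s=cams.snapshot('top'); a=s['img'][140:290,215:455,::-1]
b=cv2.imread('pics/top0.png')[140:290,215:455]
cv2.imwrite('pics/top25.png',np.hstack([cv2.resize(q[30:120,10:160],None,fx=2.66,fy=2.66,interpolation=cv2.INTER_CUBIC) for q in (a,b)]))
s=cams.snapshot('side')
cv2.imwrite('pics/s25.png',cv2.resize(s['img'][160:265,240:350,::-1],None,fx=5.5,fy=5.5,interpolation=cv2.INTER_CUBIC))
E
```

```text
25.5167 [ 0.44068245 -0.09850162  0.17212129] 0.04233030346271467
```

View pics/top25.png

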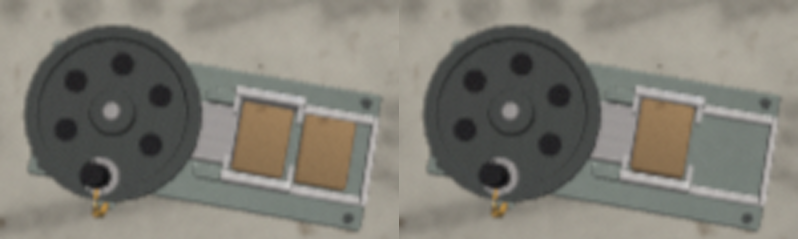

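View pics/s25.png

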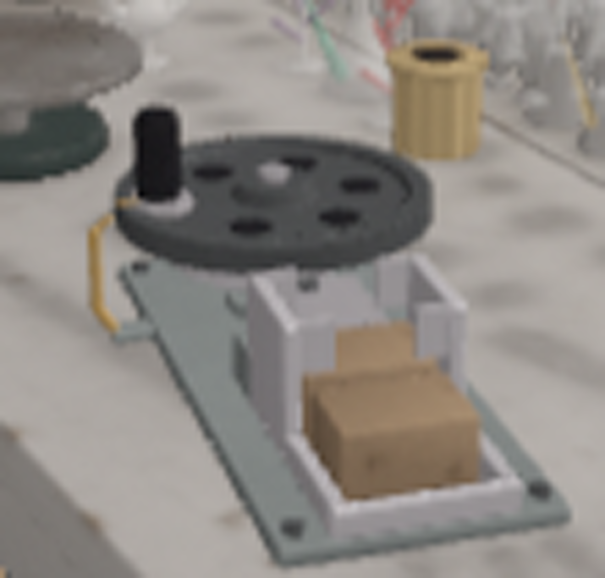

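The top view (left: now, right: start) shows the knob back at the pointer. One block is on the tray, the other is seated in the magazine, and the arm is clear. Handing in.

```bash
python3 -c "
from bench import ticket
print(ticket.close_job())"
```

```text
the job is handed in; nothing more can be done
None
```

I turned the flywheel one full revolution counter-clockwise by its knob, stopped at the pointer and let go. The lower block is out on the tray, and I handed the job in at about 25.6 s of the 48 s allowed.

- **Wheel:** just before letting go, the knob was within about 0.4 mm of its starting position. The last pictures show the knob, index mark and wheel holes where they were at the start.
- **Lower block:** it sits on the tray at roughly 184–185 mm from the wheel's axis, against the expected 184 mm.
- **What went wrong:** the upper block did not drop by itself. It hung tilted in the magazine, apparently with its rear edge on the ram.
- **How I fixed it:**
    - Pressing down at up to about 22 N total at the wrist did not free it.
    - A first, shallow grip lifted it, but it fell back tilted when I let go.
    - I gripped it deeper along its length, levelled it and let it drop.
    - It now lies flat in the lower position.
- **Final state:** the wheel and knob did not move while I freed the block. The arm is clear of everything. The highest wrist force I read was about 22 N, and nothing fell off the work surface.

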